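# Unload the latched tub rack into the row packer

### The arm

A 6-joint arm with a two-finger parallel gripper is mounted at the origin on the work surface. World frame = base frame: x ahead of the robot, y to its left, z up, the work surface at z = 0. Lengths are in m, angles in rad, forces in N, time in s.
With the tool pointing down it reaches from about 0.375 to 0.975 m from the base axis. Payload 3.8 kg.
Tool frame: the origin (TCP) lies at the very end of the fingers, on their centre line; the grasp point (between the pads) lies 19 mm behind it; z points along the fingers, y is the line along which they close (so a half turn about z gives the same grasp; the last joint's range is limited). The gripper opens to 85 mm and grips with 20 to 120 N. Pads are 22 mm wide; open, the fingers measure 114 mm over their backs; the gripper's body (76 mm by 85 mm) begins 54 mm behind the grasp point. The pads swing forward as they close: fully open they stand 13 mm farther back than shut.
Start: joints at [-1.141, 0.264, 1.604, -0, 1.274, -0.037], TCP at [0.304, -0.603, 0.231] pointing down, gripper open.
Joint ranges: [-2.63, 2.63], [-0.94, 2.18], [0.31, 2.57], [-1.31, 4.45], [0, 2.66], [-2.55, 2.55]. Speed limits (rad/s): [2.57, 2.57, 3.14, 3.14, 3.14, 3.14].

### API

Orientations are given as a rotation vector (axis times angle).
In Python, from workcell import read_state, read_camera, calibration, finish_job gives the robot as it stands.
- The arm moves only by the tool step_arm, never from a script. Its argument "commands" is a list of rows, each an object of numbers: "fingers": the gripper's target within -1 to 1 (shut at 1, half-way at 0, fully open at -1); "dx", "dy", "dz": the shift along the tool's x, y, z in m; "roll": the turn about the tool's z in degrees. In form: [{"fingers": .., "dx": .., "dy": .., "dz": .., "roll": ..}, ...]. A call has 1 to 8 rows; each row is the pose to reach, as a shift and turn from the pose commanded when the call began, along the tool's axes at that moment; what a row does not reach only later rows make up. A row lasts 1/8 s, in which the tool goes at most 62.5 mm and 10.7 degrees, less where a joint would pass 70% of its speed; a pose out of reach is approached as far as the arm can. A call with a gripper value outside its range is refused whole. The fingers move at their own pace and stop on an object; "squeeze" is the grip in N (left out, the last holds). Time passes only in rows, so rows that repeat a pose let the fingers close. It gives the time, the measured TCP pose, the force, the opening and the grip force at its end, in the units of the state.
- read_state(): the state, without advancing time (a new reading comes with each control period).
- read_camera(name): name is "scene" or "top" or "wrist"; returns (picture, depth): 384x512x3 uint8, blue, green, red; 384x512 float32, m along the optical axis (not along the pixel's ray), 0 where there is no reading.
- calibration(name): a dict with "intrinsics" (3x3 intrinsics, pixels), "world_to_cam" (4x4, takes a point from world to camera coordinates). Camera axes: x right, y up, looking along -z (the intrinsics and any distortion apply to the point x, -y, -z); pixel columns grow to the right and rows downward; lengths in m; the calibration is good to about 2 mm. A picture is of the moment at which its call begins: read the wrist's pose just before it. calibration takes no time and is no camera call; for the wrist camera it gives the pose at the moment of the call.
- finish_job(): hands the job in; it is judged then, once.
The state is a dict: "time": time; "q": joint angles; "joint_vel": joint speeds; "joint_torque": joint torques, N m; "tool_pos": TCP position; "tcp_rot": TCP orientation; "wrist_force": force on the tool from outside, world axes, zero at the start; "torque": the same for the moment, N m; "width": opening from 0.0 (shut) to 1.0 (fully open); "grip_force": force on a finger pad.
Only numpy, scipy, OpenCV 4.12 (cv2) and the standard library are available. Lean on these libraries where they do the work, as an engineer would, in place of code of your own. Each camera call takes 0.05 s, during which the arm holds its last target. There are 200 camera calls.

### The job

Drive the dark wooden wedge into the gap on top of the rack's housing so that it holds the sprung retaining bar back by itself, then move every tub from the rack, standing upright, into the channel of the row packer, and slide the packer's jaw shut until the whole row is squeezed firmly but gently (no more than about 40 N) between the two jaws, and leave it shut on the row. Pull the wedge out again so that the bar springs fully shut over the empty rack, lay the wedge flat on the wooden riser, and leave the other goods on the counter where they stand.

Things in the scene. Friction and masses are not known exactly. Their poses are not given: they have to be found in the camera images.
- rack: blue steel stock rack, fixed, 346 mm long (y), 235 mm deep (x -65 to +170 mm). Origin on the table, x away from the robot, z up. In front four bays in a row: centres x = -20 mm, y = -129, -43, +43, +129 mm, floor 8 mm up, low walls to 26 mm; 30 mm free between neighbouring tubs. Behind them a spring housing, x +60 to +170 mm, with a flat deck 80 mm up
- gap (a point): mouth of the 12 mm gap between two steel cheeks, 32 mm high, on the rack's deck; point on the deck (80 mm up), rack's axes, at rack x = 96, y = -35 mm. Fixed cheek: face 6 mm to -x of the point, y 0 to -65 mm from it. Moving cheek, one piece with the bar: face 6 mm to +x (bar shut), y -5 to -45 mm. The wedge, slid along the deck towards -y, pushes the moving cheek to +x
- catch (a joint): slide of the rack's steel retaining bar along rack x, m. 0 = shut: the bar, 102 to 110 mm up, overhangs the rear 16 mm of all tubs, 4 mm over the lids, so none can be lifted. 0.026 = held back by the wedge's full thickness (at least 0.022 is needed): the tubs come straight up. A spring shuts it, 3 N at 0, 6.6 N at 0.026
- wedge_c (a point): dark wooden wedge, 160 (x) x 38 (y) x 40 (z, up) mm, 0.12 kg; point: its middle. Thin end, 5 mm thick, at x = -80 mm; full thickness, parallel, from x = +15 to the tail at +80 mm. +y side straight (this goes along the fixed cheek), -y side sloped; the middle of the thin end is at y = +16 mm. Grip it at the tail, x about +58 mm. It starts on the riser
- wedge_tip (a point): middle of the wedge's thin end, 20 mm above its underside; axes as the wedge's. It goes into the gap thin end first (wedge x along rack +y), sliding on the deck; it holds the bar by itself once the thin end is 110 to 120 mm past the gap's mouth. Pushing it in takes about 8 to 15 N
- riser: fixed light wooden block behind the packer, 130 (x) x 240 (y) mm, 70 mm high; origin in the middle of its underside, on the table
- packer: row packer, fixed plywood board 130 (x) x 370 mm (y). Origin on the table, z up. A channel runs along its y at x = 0, floor 10 mm up, between two low aluminium side strips (62 mm apart, tops 22 mm up). At its -y end is the fixed jaw, at its +y end the sliding jaw
- fixed_jaw: fixed aluminium jaw, 100 mm wide, top 75 mm above the table; its origin lies on its working face, 10 mm above the table, at y = -155 mm of the packer; the face looks to the packer's +y
- jaw (a joint): slide of the sliding jaw, m: 0 = fully open (clear length of channel between the jaws 280 mm), growing towards the fixed jaw (clear length = 0.280 - value), up to 0.23. It starts part-way shut, has about 3 N of friction and stays where it is left. Pushing a row of tubs along takes up to 12 N at the handle; 15 to 30 N squeezes the row, when the value is about 0.280 - 0.056 x the number of tubs
- jaw_face (a point): centre of the sliding jaw's working face, 50 mm above the table; axes as the packer's, the face looks to -y. The jaw is 100 mm wide, its top 73 mm above the table
- jaw_grip (a point): black handle on top of the sliding jaw, 34 (x) x 24 (y) mm, from 73 to 115 mm above the table; the point is 100 mm above the table, 30 mm behind the jaw's face (packer +y); axes as the packer's
- tub0_c (a point): square tub full of brown dried goods, with a flat white lid, 56 x 56 mm and 90 mm high, about 0.18 kg, heaviest low down; all tubs are alike but for their contents. Point: its centre, half-way up (45 mm above its underside); z axis up. At first it stands in one of the rack's four bays; absent (None) in some starts
- tub1_c (a point): square tub full of brown dried goods, with a flat white lid, 56 x 56 mm and 90 mm high, about 0.18 kg, heaviest low down; all tubs are alike but for their contents. Point: its centre, half-way up (45 mm above its underside); z axis up. At first it stands in one of the rack's four bays; absent (None) in some starts
- tub2_c (a point): square tub full of brown dried goods, with a flat white lid, 56 x 56 mm and 90 mm high, about 0.18 kg, heaviest low down; all tubs are alike but for their contents. Point: its centre, half-way up (45 mm above its underside); z axis up. At first it stands in one of the rack's four bays; absent (None) in some starts
- tub3_c (a point): square tub full of brown dried goods, with a flat white lid, 56 x 56 mm and 90 mm high, about 0.18 kg, heaviest low down; all tubs are alike but for their contents. Point: its centre, half-way up (45 mm above its underside); z axis up. At first it stands in one of the rack's four bays; absent (None) in some starts
- tin: bystander: small steel tin, 48 mm across, 60 mm high, near the riser
Things that resemble listed ones, but are neither listed nor needed, are in the scene too. Leave any green or turquoise look-alike of the part that bears tub3_c alone. What is shaped like the part that bears wedge_c but blue is not meant.

How it is judged:
By the outcome, as a careful person would: the job done as asked, in the order asked, and still so for the second after the job is handed in, with the robot touching nothing.
Of tub0, tub1, tub2, tub3 only 2 to 4 are there at a start; the rules pass over those that are not, and their reading is None.
At some moment in a run one of wedge, tub0, tub1, tub2, tub3 may be knocked a few centimetres aside while the robot is not near it.
It also fails if it takes over 210 s, if anything falls off the work surface, if the arm or the gripper's body presses on something with over 40 N, if the wrist force passes 120 N, or if a joint passes its speed limit or range.

## Working session

There is one attempt and no reset: what is moved stays moved. The work goes in short steps, Python scripts to look and compute and a tool call to move; the robot and the scene stay as the last step left them, time stands still between calls to the robot, and variables do not carry over. Pictures are saved under pics/ and viewed, at most 14 in all, crops included, and the job is handed in when it is done.

Besides the shell and the picture viewer there is one more tool, called after ">>>" by a JSON object that holds its "name" and its "arguments". step_arm: Moves the arm, as the interface text tells. Its arguments: {"type":"object","properties":{"commands":{"type":"array","items":{"type":"object","properties":{"fingers":{"type":"number"},"dx":{"type":"number"},"dy":{"type":"number"},"dz":{"type":"number"},"roll":{"type":"number"}}}},"squeeze":{"type":"number"}},"required":["commands"]}

```bash
mkdir -p pics; ls; cat > h.py <<'E'
import numpy as np, cv2
from scipy.spatial.transform import Rotation as R
from workcell import read_state, read_camera, calibration, finish_job
def pts(name, depth, c=None):
    c=c or calibration(name); K=np.array(c["intrinsics"]); T=np.array(c["world_to_cam"])
    v,u=np.mgrid[0:384,0:512]
    p=np.stack([(u-K[0,2])/K[0,0]*depth,-(v-K[1,2])/K[1,1]*depth,-depth],-1)
    return (p-T[:3,3])@T[:3,:3]
def grab(name,fn=None):
    c=calibration(name); im,d=read_camera(name)
    if fn: cv2.imwrite("pics/"+fn,im)
    return im,d,pts(name,d,c)
E
python3 - <<'E'
from h import *
s=read_state(); print(s)
for n in("scene","top"):
    im,d,P=grab(n,None); np.save(n+"P.npy",P); cv2.imwrite(n+"0.png",im)
    c=calibration(n); print(n,{k:(np.round(v,3).tolist() if k in("intrinsics","world_to_cam") else v) for k,v in c.items()})
    cv2.imwrite("pics/%s0.png"%n,cv2.resize(im,(800,600)))
E
```

```text
pics
{'time': 0.0, 'q': array([-1.14087265e+00,  2.64753811e-01,  1.60539572e+00,  1.65567949e-05,
        1.27368557e+00, -3.68961718e-02]), 'joint_vel': array([ 3.89532468e-04,  3.31363925e-04,  1.51933306e-04,  8.45043899e-04,
        5.92421388e-06, -8.70693031e-04]), 'joint_torque': array([ 8.73797362e-04, -5.15105367e+01, -3.67317009e+01,  8.52141943e-05,
        1.29033043e-02,  1.11025250e-05]), 'tool_pos': array([ 0.30348108, -0.6021046 ,  0.22994985]), 'tcp_rot': array([-3.05426222e+00, -7.26121968e-01,  6.62914452e-04]), 'wrist_force': array([-0.52464161, -0.84852829, -0.20210168]), 'torque': array([-0.0485415 , -0.00504343, -0.02745835]), 'grip_force': 0.0, 'width': 0.9999626889027422}
scene {'intrinsics': [[481.906, 0.0, 255.392], [0.0, 481.906, 188.206], [0.0, 0.0, 1.0]], 'world_to_cam': [[0.725, 0.689, 0.007, -0.359], [-0.54, 0.561, 0.628, 0.187], [0.429, -0.458, 0.779, -1.94], [0.0, 0.0, 0.0, 1.0]]}
top {'intrinsics': [[461.948, 0.0, 251.176], [0.0, 461.948, 191.243], [0.0, 0.0, 1.0]], 'world_to_cam': [[-0.023, -1.0, 0.006, 0.024], [0.984, -0.022, 0.175, -0.486], [-0.175, 0.01, 0.985, -1.596], [0.0, 0.0, 0.0, 1.0]]}
```

View pics/top0.png

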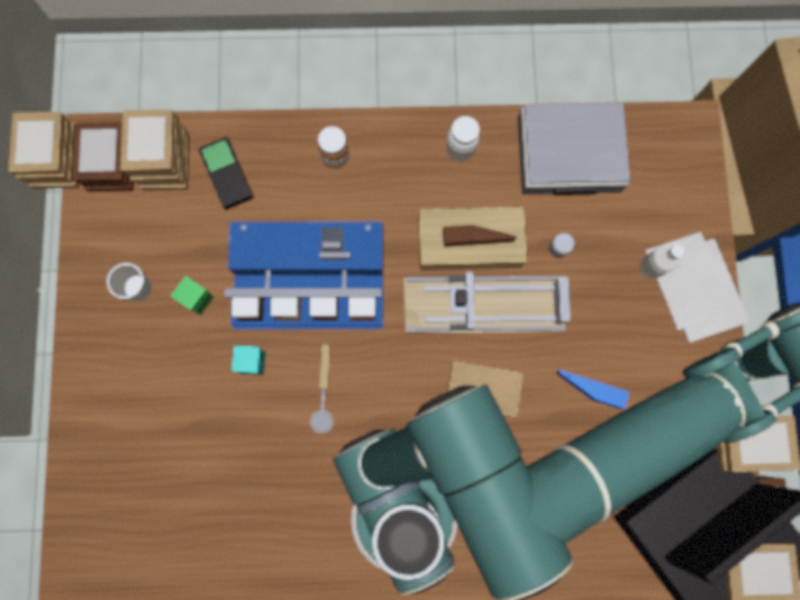

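View pics/scene0.png

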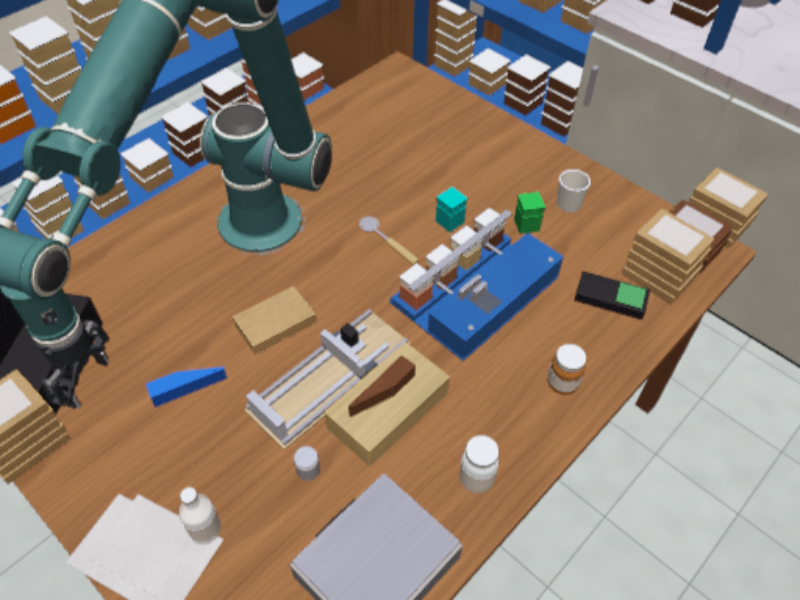

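```bash
cat > m.py <<'E'
from h import *
def rect(P,m,n=15):
    lab=cv2.connectedComponentsWithStats(m.astype(np.uint8)); out=[]
    for i in range(1,lab[0]):
        if lab[2][i,4]<n: continue
        q=P[lab[1]==i]; r=cv2.minAreaRect((q[:,:2]*1000).astype(np.float32))
        out.append((np.round(lab[3][i]),lab[2][i,4],np.round(r[0],1),np.round(r[1],1),round(r[2],1),np.round(np.median(q[:,2])*1000,1)))
    return out
def show(name,im,P,extra=True):
    hsv=cv2.cvtColor(im,cv2.COLOR_BGR2HSV); h,s,v=[hsv[...,i].astype(int) for i in range(3)]; z=P[...,2]
    box=(P[...,0]>.3)&(P[...,0]<.95)&(P[...,1]>-.45)&(P[...,1]<.55)&(z>.003)
    M={"deck":(h>100)&(h<130)&(s>120)&(abs(z-.08)<.008),
       "lids":(s<60)&(v>170)&(abs(z-.098)<.01),"dark":(v<110)&(s>80)&(h<25)&(abs(z-.11)<.012),
       "riser":(h<30)&(s>40)&(abs(z-.07)<.007),"grey75":(s<70)&(abs(z-.074)<.008),"black":(v<70)&(abs(z-.115)<.01),"grey105":(s<70)&(abs(z-.11)<.006)}
    for k,m in M.items():
        print(k); [print("  ",*r) for r in rect(P,m&box)]
if __name__=="__main__":
    im=cv2.imread("top0.png"); P=np.load("topP.npy"); show("top",im,P)
    im=cv2.imread("scene0.png"); P=np.load("sceneP.npy"); print("SCENE");show("scene",im,P)
E
python3 m.py
```

```text
deck
   [193. 158.] 2462 [605.5 206.8] [342.3 107.7] 88.5 79.5
lids
   [212.  89.] 209 [852.4 144.6] [61.7 56.9] 1.4 99.7
   [292.  91.] 27 [ 837.  -143.8] [46.5 14.7] 56.4 94.2
   [156. 195.] 205 [475.6 338.2] [56.4 53.1] 2.3 97.6
   [206. 194.] 228 [473.  176.3] [71.8 55.8] 89.2 99.0
   [182. 195.] 199 [471.8 252.1] [53.5 48.4] 89.2 97.9
   [232. 195.] 210 [469.   79.5] [55.3 51.3] 89.0 98.1
dark
   [113.  84.] 31 [869.5 493.4] [68.   5.7] 2.4 110.2
   [108. 108.] 37 [782.1 510.1] [33.4 69.3] 40.7 110.9
   [302. 150.] 330 [ 618.8 -180.5] [ 36.9 154.4] 3.2 109.5
riser
   [116.  89.] 24 [868.6 494.6] [71.7  3.7] 0.1 71.5
   [215.  98.] 50 [831.8 140.4] [34.9 67.4] 9.9 70.2
   [111. 115.] 16 [770.1 511.4] [ 5.6 36.2] 1.4 69.5
   [302. 151.] 1793 [ 625.  -171.7] [131.9 240.2] 0.3 69.7
grey75
   [356.  92.] 1294 [ 840.2 -377.2] [193.9 145.6] 0.5 78.9
   [291.  94.] 23 [ 837.9 -138. ] [49.  11.6] 44.5 72.4
   [301.  95.] 16 [ 831.5 -178.6] [ 6.1 31.2] 32.3 72.4
   [212. 150.] 76 [629.6 150.5] [34. 50.] 17.2 78.5
   [297. 193.] 228 [ 477.8 -142.6] [ 49.1 123.8] 88.1 73.5
   [361. 192.] 16
[... 1191 characters left out ...]
.1
grey75
   [309. 155.] 15 [499.8 282.1] [35.5  8.3] 87.1 76.6
   [312. 193.] 75 [622.6 148. ] [45.6 41.4] 88.9 79.9
   [221. 222.] 239 [ 477.1 -143.1] [124.9  50.3] 1.4 73.8
   [170. 262.] 200 [ 474.1 -368.2] [ 21.5 101.4] 88.8 74.7
   [306. 303.] 59 [ 870.3 -176.9] [69.7 30.8] 31.5 74.2
   [253. 344.] 2265 [ 839.1 -377.2] [145.6 190.8] 89.7 79.7
black
   [223. 212.] 69 [ 477.5 -137.7] [25.8 36.8] 87.1 114.5
grey105
   [293. 161.] 373 [492.7 209.8] [343.2  27. ] 88.6 109.9
   [300. 182.] 53 [577.5 140.1] [12.4 69.2] 1.0 111.3
   [307. 184.] 38 [600.5 147.4] [16.5 39.7] 0.2 111.3
   [223. 212.] 55 [ 478.3 -136.6] [36.2 27.2] 1.8 113.7
   [306. 297.] 38 [ 870.7 -177.5] [56.  18.6] 31.6 110.4
```

>>> {"name": "step_arm", "arguments": {"commands": [{"fingers": -1, "dx": 0.41, "dy": -0.244, "dz": -0.07, "roll": -63.3}, {"fingers": -1, "dx": 0.41, "dy": -0.244, "dz": -0.07, "roll": -63.3}, {"fingers": -1, "dx": 0.41, "dy": -0.244, "dz": -0.07, "roll": -63.3}, {"fingers": -1, "dx": 0.41, "dy": -0.244, "dz": -0.07, "roll": -63.3}, {"fingers": -1, "dx": 0.41, "dy": -0.244, "dz": -0.07, "roll": -63.3}, {"fingers": -1, "dx": 0.41, "dy": -0.244, "dz": -0.07, "roll": -63.3}, {"fingers": -1, "dx": 0.41, "dy": -0.244, "dz": -0.07, "roll": -63.3}, {"fingers": -1, "dx": 0.41, "dy": -0.244, "dz": -0.07, "roll": -63.3}]}}

```text
time: 1.1
tool_pos: [0.561, -0.1978, 0.3013]
tcp_rot: [-2.219, -2.224, -0.0]
wrist_force: [1.2, -0.1, 0.1]
width: 1.0
grip_force: 0.0
```

```bash
cat >> h.py <<'E'
def st():
    s=read_state(); M=R.from_rotvec(s["tcp_rot"]).as_matrix()
    print("t",round(s["time"],2),"tcp",np.round(s["tool_pos"]*1000,1),"yaw",round(np.degrees(np.arctan2(M[1,0],M[0,0])),2),"tilt",np.round(np.degrees(np.arccos(-M[2,2])),2),"w",round(s["width"],3),"F",np.round(s["wrist_force"],1),"g",round(s["grip_force"],1),"q6",round(s["q"][5],2))
    return s,M
E
python3 - <<'E'
from h import *
st(); im,d,P=grab("wrist","w1.png"); np.save("wP.npy",P)
import m
m.show("w",im,P)
E
```

```text
t 1.1 tcp [ 561.  -197.8  301.3] yaw 90.14 tilt 0.02 w 1.0 F [ 1.2 -0.1  0.1] g 0.0 q6 -0.38
deck
lids
   [498. 126.] 757 [ 834.9 -161.2] [24.8 63.3] 8.7 94.6
dark
   [295. 139.] 235 [ 601.1 -182.9] [  0.8 155.3] 2.8 106.1
   [301. 198.] 21 [ 609.4 -242.7] [10.   3.3] 72.5 110.2
riser
   [311. 117.] 16706 [ 624.5 -170.9] [129.4 237.6] 0.2 70.3
   [213. 102.] 18 [ 505.7 -136.8] [19.5  0.5] 89.0 65.3
   [479. 116.] 112 [ 831.2 -151.7] [58.6 17. ] 72.9 65.0
grey75
   [190. 113.] 2004 [ 475.5 -141.4] [ 50.  125.9] 89.0 74.1
   [485. 119.] 571 [ 837.2 -158.9] [68.9 30.3] 88.1 73.5
   [457. 266.] 6495 [ 834.9 -373.2] [136.7 185.6] 89.6 81.1
   [200. 273.] 963 [ 478.8 -368.5] [21.1 87.1] 89.1 75.0
black
   [177. 105.] 510 [ 476.9 -136.2] [21.3 32.4] 89.7 115.1
grey105
   [179. 103.] 655 [ 475.9 -136.3] [34.2 23.5] 0.2 114.9
   [507. 131.] 247 [ 832.9 -165.3] [11.4 44.4] 12.2 109.9
```

View pics/w1.png

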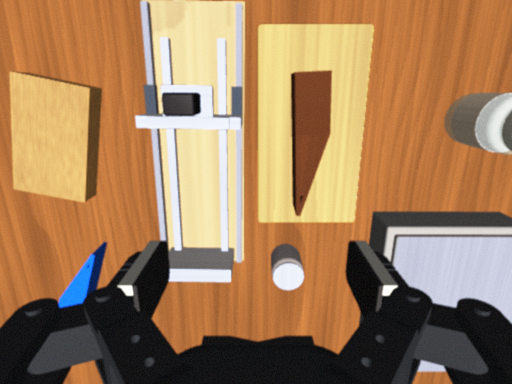

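```bash
python3 - <<'E'
from h import *
im=cv2.imread("pics/w1.png"); P=np.load("wP.npy")
x,y,z=P[...,0],P[...,1],P[...,2]
m=(abs(z-.11)<.006)&(x>.57)&(x<.68)&(y>-.29)&(y<-.05)
q=P[m]*1000; print(len(q),np.median(q[:,2]))
for a in range(-265,-95,15):
    r=q[abs(q[:,1]-a)<4]
    if len(r): print(a,np.round(np.percentile(r[:,0],[1,99]),1))
print(np.percentile(q[:,1],[.2,99.8]))
cv2.imwrite("pics/w1c.png",cv2.resize(im[50:235,240:400],None,fx=3,fy=3,interpolation=cv2.INTER_CUBIC))
E
```

```text
3940 110.29026585766385
-265 [604.8 609.8]
-250 [604.4 613.8]
-235 [603.5 618.1]
-220 [602.8 622.6]
-205 [601.9 627.2]
-190 [601.2 631.1]
-175 [600.5 635.4]
-160 [599.9 637.6]
-145 [599.1 636.5]
-130 [598.4 636.5]
-115 [597.9 635.4]
-100 [603.2 634.4]
[-261.71847172 -102.66022833]
```

View pics/w1c.png

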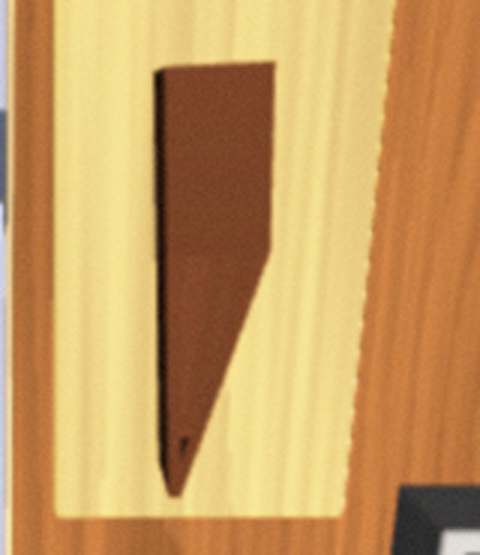

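>>> {"name": "step_arm", "arguments": {"commands": [{"fingers": -0.6, "dx": 0.04, "dy": 0.03, "dz": 0.03, "roll": -2.6}, {"fingers": -0.6, "dx": 0.073, "dy": 0.056, "dz": 0.06, "roll": -2.6}, {"fingers": -0.6, "dx": 0.073, "dy": 0.056, "dz": 0.11, "roll": -2.6}, {"fingers": -0.6, "dx": 0.073, "dy": 0.056, "dz": 0.16, "roll": -2.6}, {"fingers": -0.6, "dx": 0.073, "dy": 0.056, "dz": 0.2, "roll": -2.6}, {"fingers": -0.6, "dx": 0.073, "dy": 0.056, "dz": 0.215, "roll": -2.6}, {"fingers": -0.6, "dx": 0.073, "dy": 0.056, "dz": 0.223, "roll": -2.6}, {"fingers": -0.6, "dx": 0.073, "dy": 0.056, "dz": 0.223, "roll": -2.6}]}}

```text
time: 2.15
tool_pos: [0.6168, -0.1277, 0.0793]
tcp_rot: [2.169, 2.271, 0.001]
wrist_force: [1.1, -0.0, 0.3]
width: 0.797
grip_force: 0.0
```

>>> {"name": "step_arm", "arguments": {"commands": [{"fingers": 1, "dz": 0}, {"fingers": 1, "dz": 0}, {"fingers": 1, "dz": 0}, {"fingers": 1, "dz": 0}, {"fingers": 1, "dz": 0}, {"fingers": 1, "dz": 0}], "squeeze": 70}}

```text
invalid input
```

>>> {"name": "step_arm", "arguments": {"commands": [{"fingers": 1, "dx": 0, "dy": 0, "dz": 0, "roll": 0}, {"fingers": 1, "dx": 0, "dy": 0, "dz": 0, "roll": 0}, {"fingers": 1, "dx": 0, "dy": 0, "dz": 0, "roll": 0}, {"fingers": 1, "dx": 0, "dy": 0, "dz": 0, "roll": 0}, {"fingers": 1, "dx": 0, "dy": 0, "dz": 0, "roll": 0}, {"fingers": 1, "dx": 0, "dy": 0, "dz": 0, "roll": 0}], "squeeze": 70}}

```text
time: 2.9
tool_pos: [0.6177, -0.1277, 0.0805]
tcp_rot: [2.167, 2.27, 0.003]
wrist_force: [-0.8, -0.4, 6.8]
width: 0.433
grip_force: 71.3
```

>>> {"name": "step_arm", "arguments": {"commands": [{"fingers": 1, "dx": 0, "dy": 0, "dz": -0.03, "roll": 0}, {"fingers": 1, "dx": 0.02, "dy": 0, "dz": -0.08, "roll": 2}, {"fingers": 1, "dx": 0.06, "dy": -0.004, "dz": -0.12, "roll": 4.1}, {"fingers": 1, "dx": 0.1, "dy": -0.009, "dz": -0.16, "roll": 4.1}, {"fingers": 1, "dx": 0.15, "dy": -0.009, "dz": -0.2, "roll": 4.1}, {"fingers": 1, "dx": 0.189, "dy": -0.009, "dz": -0.21, "roll": 4.1}, {"fingers": 1, "dx": 0.189, "dy": -0.009, "dz": -0.21, "roll": 4.1}, {"fingers": 1, "dx": 0.189, "dy": -0.009, "dz": -0.21, "roll": 4.1}]}}

```text
time: 3.9
tool_pos: [0.5977, 0.0608, 0.2875]
tcp_rot: [-2.248, -2.193, 0.002]
wrist_force: [-0.2, -0.3, -2.4]
width: 0.431
grip_force: 70.6
```

```bash
python3 - <<'E'
from h import *
st(); im,d,P=grab("wrist","w2.png"); np.save("wP.npy",P)
import m
m.show("w",im,P)
E
```

```text
t 3.9 tcp [597.7  60.8 287.5] yaw 88.58 tilt 0.09 w 0.431 F [-0.2 -0.3 -2.4] g 70.6 q6 0.09
deck
   [264.  87.] 14046 [604.5 129.1] [188.  109.2] 88.6 80.3
lids
   [122.  60.] 2044 [461.2 167.4] [56.1 35.9] 88.2 98.4
   [495.  77.] 1990 [837.7 141.6] [38.7 60.6] 13.3 100.3
   [132. 144.] 1622 [458.8  82.1] [55.1 36. ] 88.7 98.4
   [455. 302.] 541 [ 852.9 -134.4] [54.7 21.2] 9.5 95.5
dark
riser
   [159.   3.] 45 [495.8 224.9] [10.1  3.4] 27.0 68.1
   [122.   3.] 86 [458.6 225.6] [ 1.8 25.2] 88.1 69.0
   [166.  64.] 201 [497.9 165.4] [51.8  3.6] 86.3 68.6
   [463.  76.] 852 [835.4 143.8] [43.7 68.5] 1.8 72.0
   [136. 118.] 24 [453.9 108.8] [ 0.8 21.3] 88.8 68.5
   [173. 139.] 175 [495.5  82.2] [ 7.8 53.4] 5.7 68.7
   [324. 240.] 102 [680.7 -55.8] [13.8 30.3] 49.7 68.5
   [438. 286.] 113 [ 847.6 -133.1] [57.1 16.9] 22.6 65.2
   [303. 322.] 153 [ 656.  -181.1] [50.2  9.7] 88.5 70.4
grey75
   [121.   1.] 35 [460.9 225.7] [ 1.1 22.7] 87.9 78.9
   [278.  80.] 1737 [615.3 146. ] [46.2 59.5] 88.6 81.0
   [189. 104.] 250 [522.3 121.5] [10.  49.8] 86.9 67.2
   [442. 290.] 399 [ 848.4 -133. ] [58.1 17. ] 19.3 73.9
   [212. 312.] 35 [ 525.6 -159.8] [13.6  9.3] 84.4 71.4
black
grey105
   [152.  89.] 3551 [491.1 129.6] [179.8  18.8] 88.6 110.3
   [235.  86.] 691 [575.3 139.4] [64.3 10. ] 88.3 112.3
   [258.  78.] 540 [598.4 146.9] [39.1 12. ] 88.3 112.7
   [462. 310.] 251 [ 851.7 -134.5] [45.8 11.4] 14.4 110.6
```

View pics/w2.png

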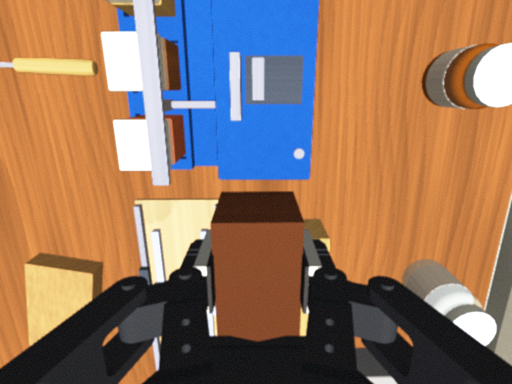

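>>> {"name": "step_arm", "arguments": {"commands": [{"fingers": 1, "dx": 0.05, "dy": 0.002, "dz": 0, "roll": 0}, {"fingers": 1, "dx": 0.1, "dy": 0.002, "dz": 0.03, "roll": 0}, {"fingers": 1, "dx": 0.16, "dy": 0.002, "dz": 0.08, "roll": 0}, {"fingers": 1, "dx": 0.21, "dy": 0.002, "dz": 0.12, "roll": 0}, {"fingers": 1, "dx": 0.25, "dy": 0.002, "dz": 0.14, "roll": 0}, {"fingers": 1, "dx": 0.26, "dy": 0.002, "dz": 0.15, "roll": 0}, {"fingers": 1, "dx": 0.26, "dy": 0.002, "dz": 0.15, "roll": 0}, {"fingers": 1, "dx": 0.26, "dy": 0.002, "dz": 0.15, "roll": 0}]}}

```text
time: 4.95
tool_pos: [0.608, 0.3193, 0.1393]
tcp_rot: [2.251, 2.191, 0.001]
wrist_force: [0.3, -0.2, -1.0]
width: 0.431
grip_force: 70.5
```

```bash
python3 - <<'E'
from h import *
st(); im,d,P=grab("top"); cv2.imwrite("pics/t2.png",cv2.resize(im[120:230,130:290],None,fx=5,fy=5,interpolation=cv2.INTER_CUBIC))
E
```

```text
t 4.95 tcp [608.  319.3 139.3] yaw 88.45 tilt 0.07 w 0.431 F [ 0.3 -0.2 -1. ] g 70.5 q6 0.48
```

View pics/t2.png

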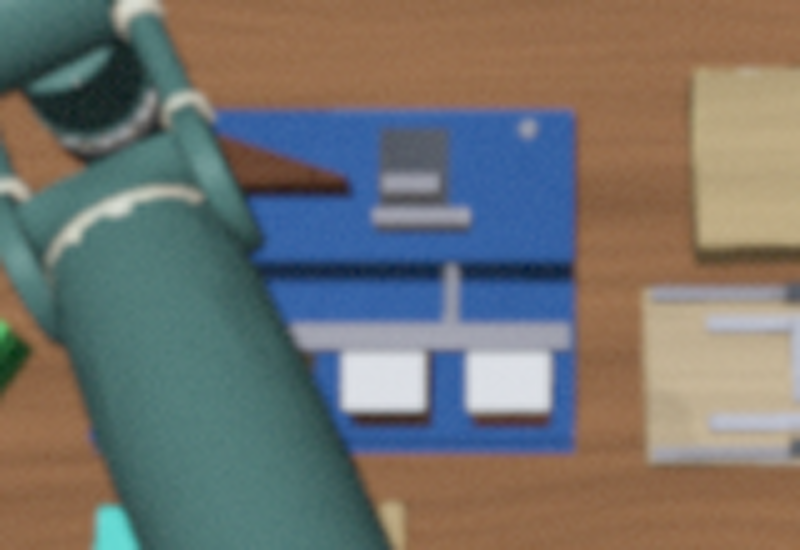

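>>> {"name": "step_arm", "arguments": {"commands": [{"fingers": 1, "dx": 0, "dy": -0.001, "dz": 0.02, "roll": 0}, {"fingers": 1, "dx": 0, "dy": -0.001, "dz": 0.035, "roll": 0}, {"fingers": 1, "dx": 0, "dy": -0.001, "dz": 0.042, "roll": 0}, {"fingers": 1, "dx": 0, "dy": -0.001, "dz": 0.045, "roll": 0}, {"fingers": 1, "dx": 0, "dy": -0.001, "dz": 0.047, "roll": 0}, {"fingers": 1, "dx": 0, "dy": -0.001, "dz": 0.047, "roll": 0}, {"fingers": 1, "dx": 0, "dy": -0.001, "dz": 0.047, "roll": 0}]}}

```text
time: 5.88
tool_pos: [0.6063, 0.3212, 0.0918]
tcp_rot: [2.249, 2.193, 0.001]
wrist_force: [0.4, 0.1, -2.3]
width: 0.434
grip_force: 70.5
```

```bash
cat > wd.py <<'E'
from h import *
st()
for n in("top","scene"):
    im,d,P=grab(n); hsv=cv2.cvtColor(im,cv2.COLOR_BGR2HSV).astype(int)
    x,y,z=P[...,0],P[...,1],P[...,2]
    b=(x>.56)&(x<.66)&(y>.08)&(y<.40)
    w=b&((hsv[...,0]<20)|(hsv[...,0]>165))&(hsv[...,1]>80)&(hsv[...,2]<150)&(z>.1)&(z<.14)
    q=P[w]*1000
    if len(q)>10: 
        o=np.argsort(q[:,1])[:6]; print(n,len(q),"tip",np.round(q[o].mean(0),1),"zmed",np.median(q[:,2]),"ymax",q[:,1].max())
    g=b&(hsv[...,1]<60)&(abs(z-.112)<.006)
    import m
    [print("  ",*r) for r in m.rect(P,g)]
    bar=(hsv[...,1]<60)&(abs(z-.109)<.005)&(x>.45)&(x<.55)&(y>.03)&(y<.40)
    [print("bar",*r) for r in m.rect(P,bar,60)]
E
python3 wd.py
```

```text
t 5.88 tcp [606.3 321.2  91.8] yaw 88.56 tilt 0.06 w 0.434 F [ 0.4  0.1 -2.3] g 70.5 q6 0.48
top 112 tip [586.1 197.  120. ] zmed 119.29158262577621 ymax 268.69379137482724
   [212. 156.] 40 [598.3 145.6] [34.8 12.6] 89.3 111.9
   [214. 163.] 53 [575.  139.2] [61.9 10. ] 89.4 112.0
bar [217. 187.] 248 [489.7 133.3] [184.1  20.9] 88.7 108.9
scene 343 tip [590.6 188.8 111.6] zmed 119.89796133648453 ymax 348.74336529463557
   [300. 182.] 54 [578.1 137.7] [12.5 67.6] 0.6 112.2
   [307. 184.] 40 [599.4 146.2] [44.4 15.6] 89.5 111.8
bar [293. 161.] 339 [494.4 208.4] [339.5  23.2] 88.8 109.6
```

>>> {"name": "step_arm", "arguments": {"commands": [{"fingers": 1, "dx": -0.006, "dy": 0, "dz": 0, "roll": 0}, {"fingers": 1, "dx": -0.013, "dy": 0, "dz": 0, "roll": 0}, {"fingers": 1, "dx": -0.02, "dy": 0, "dz": 0, "roll": 0}, {"fingers": 1, "dx": -0.027, "dy": 0, "dz": 0, "roll": 0}, {"fingers": 1, "dx": -0.034, "dy": 0, "dz": 0, "roll": 0}, {"fingers": 1, "dx": -0.04, "dy": 0, "dz": 0, "roll": 0}, {"fingers": 1, "dx": -0.04, "dy": 0, "dz": 0, "roll": 0}], "squeeze": 90}}

```text
time: 6.85
tool_pos: [0.6038, 0.2805, 0.0908]
tcp_rot: [-2.25, -2.191, 0.003]
wrist_force: [-4.4, 0.5, -0.6]
width: 0.427
grip_force: 93.6
```

```bash
python3 wd.py
```

```text
t 6.85 tcp [603.8 280.5  90.8] yaw 88.48 tilt 0.13 w 0.427 F [-4.4  0.5 -0.6] g 93.6 q6 0.42
top 88 tip [588.1 163.4 120.6] zmed 119.20198384645899 ymax 223.5119425978532
   [212. 156.] 37 [598.5 145.6] [34.8 12.9] 89.3 111.8
   [214. 163.] 54 [577.7 139.1] [14.5 62.1] 0.8 112.3
bar [222. 187.] 193 [491.9 114.8] [147.1  15.7] 88.7 109.7
scene 322 tip [586.9 147.3 115.4] zmed 119.41275820062228 ymax 307.53101043599185
   [299. 183.] 41 [578.5 141.2] [67.7 12.3] 89.9 111.7
   [307. 183.] 40 [600.6 149.1] [16.8 45.3] 3.8 112.6
bar [291. 162.] 313 [494.4 209.6] [342.4  25.7] 89.5 109.3
```

>>> {"name": "step_arm", "arguments": {"commands": [{"fingers": 1, "dx": -0.006, "dy": 0, "dz": 0, "roll": 0}, {"fingers": 1, "dx": -0.013, "dy": 0, "dz": 0, "roll": 0}, {"fingers": 1, "dx": -0.02, "dy": 0, "dz": 0, "roll": 0}, {"fingers": 1, "dx": -0.027, "dy": 0, "dz": 0, "roll": 0}, {"fingers": 1, "dx": -0.034, "dy": 0, "dz": 0, "roll": 0}, {"fingers": 1, "dx": -0.04, "dy": 0, "dz": 0, "roll": 0}, {"fingers": 1, "dx": -0.045, "dy": 0, "dz": 0, "roll": 0}, {"fingers": 1, "dx": -0.045, "dy": 0, "dz": 0, "roll": 0}]}}

```text
time: 7.95
tool_pos: [0.6029, 0.2368, 0.0911]
tcp_rot: [-2.248, -2.192, 0.0]
wrist_force: [-4.2, 5.4, -1.1]
width: 0.427
grip_force: 93.6
```

>>> {"name": "step_arm", "arguments": {"commands": [{"fingers": 1, "dx": -0.006, "dy": 0, "dz": 0, "roll": 0}, {"fingers": 1, "dx": -0.013, "dy": 0, "dz": 0, "roll": 0}, {"fingers": 1, "dx": -0.02, "dy": 0, "dz": 0, "roll": 0}, {"fingers": 1, "dx": -0.026, "dy": 0, "dz": 0, "roll": 0}, {"fingers": 1, "dx": -0.032, "dy": 0, "dz": 0, "roll": 0}, {"fingers": 1, "dx": -0.038, "dy": 0, "dz": 0, "roll": 0}, {"fingers": 1, "dx": -0.042, "dy": 0, "dz": 0, "roll": 0}, {"fingers": 1, "dx": -0.042, "dy": 0, "dz": 0, "roll": 0}]}}

```text
time: 8.95
tool_pos: [0.6021, 0.1946, 0.0911]
tcp_rot: [-2.248, -2.193, 0.0]
wrist_force: [-4.1, 3.1, -1.5]
width: 0.428
grip_force: 93.7
```

```bash
python3 wd.py
```

```text
t 8.95 tcp [602.1 194.6  91.1] yaw 88.57 tilt 0.08 w 0.428 F [-4.1  3.1 -1.5] g 93.7 q6 0.3
top 68 tip [584.9  82.1 117. ] zmed 118.91762139289773 ymax 127.79336667275365
   [221. 163.] 19 [576.4 113.5] [17.5 10.2] 87.3 112.5
bar [159. 179.] 141 [522.8 326. ] [100.4  18.8] 88.7 108.4
bar [232. 180.] 84 [515.6  80.1] [78.8 15.7] 88.8 109.7
scene 301 tip [589.8  82.8 118.9] zmed 119.96294834583219 ymax 217.5116092067287
   [299. 181.] 25 [574.7 141. ] [ 9.6 63.5] 1.9 111.8
   [312. 188.] 45 [624.6 147.5] [47.3 17.5] 89.5 112.9
bar [285. 175.] 195 [517.9 134.1] [187.9  27.1] 86.5 109.6
```

>>> {"name": "step_arm", "arguments": {"commands": [{"fingers": 1, "dx": -0.002, "dy": 0, "dz": 0, "roll": 0}, {"fingers": 1, "dx": -0.004, "dy": 0, "dz": 0, "roll": 0}, {"fingers": 1, "dx": -0.004, "dy": 0, "dz": 0, "roll": 0}, {"fingers": -0.5, "dx": -0.004, "dy": 0, "dz": 0, "roll": 0}, {"fingers": -0.5, "dx": -0.004, "dy": 0, "dz": 0, "roll": 0}, {"fingers": -0.5, "dx": -0.004, "dy": 0, "dz": 0, "roll": 0}, {"fingers": -0.5, "dx": -0.004, "dy": 0, "dz": -0.02, "roll": 0}, {"fingers": -0.5, "dx": -0.004, "dy": 0, "dz": -0.05, "roll": 0}]}}

```text
time: 10.05
tool_pos: [0.6021, 0.1896, 0.1419]
tcp_rot: [-2.249, -2.193, 0.002]
wrist_force: [1.1, 0.0, 0.0]
width: 0.75
grip_force: 0.0
```

>>> {"name": "step_arm", "arguments": {"commands": [{"fingers": -0.5, "dx": 0, "dy": 0, "dz": -0.06, "roll": 0}, {"fingers": -0.5, "dx": -0.06, "dy": -0.02, "dz": -0.1, "roll": 0}, {"fingers": -0.5, "dx": -0.12, "dy": -0.05, "dz": -0.1, "roll": 0}, {"fingers": -0.5, "dx": -0.17, "dy": -0.08, "dz": -0.1, "roll": -1.4}, {"fingers": -0.5, "dx": -0.22, "dy": -0.12, "dz": -0.1, "roll": -1.4}, {"fingers": -0.5, "dx": -0.25, "dy": -0.12, "dz": -0.1, "roll": -1.4}, {"fingers": -0.5, "dx": -0.25, "dy": -0.12, "dz": -0.1, "roll": -1.4}, {"fingers": -0.5, "dx": -0.25, "dy": -0.12, "dz": -0.1, "roll": -1.4}]}}

```text
time: 11.05
tool_pos: [0.4768, -0.0568, 0.2425]
tcp_rot: [2.222, 2.219, 0.003]
wrist_force: [0.4, 0.0, 0.4]
width: 0.748
grip_force: 0.0
```

```bash
cat > look.py <<'E'
import sys
from h import *
import m
st(); im,d,P=grab("top"); m.show("top",im,P)
if len(sys.argv)>1: cv2.imwrite("pics/"+sys.argv[1],cv2.resize(im[100:260,80:400],None,fx=2.5,fy=2.5))
print("WRIST"); im,d,P=grab("wrist"); m.show("w",im,P)
E
python3 wd.py; python3 look.py t3.png
```

```text
t 11.05 tcp [476.8 -56.8 242.5] yaw 89.9 tilt 0.12 w 0.748 F [0.4 0.  0.4] g 0.0 q6 -0.17
top 317 tip [585.2  81.3 122.8] zmed 120.36737207480243 ymax 210.803100438302
   [212. 149.] 34 [624.2 145.5] [34.6 11.7] 88.6 111.7
   [214. 163.] 69 [576.9 138.5] [12.8 68.3] 1.4 112.0
bar [191. 180.] 443 [519.7 208.4] [335.3  19.3] 88.6 109.0
scene 354 tip [591.9  80.8 114.4] zmed 119.87101832336606 ymax 217.50649433089117
   [301. 180.] 16 [575.1 145.6] [ 5.2 50.7] 1.2 113.4
   [313. 187.] 43 [624.9 146.2] [40.7 15.1] 85.8 112.8
bar [299. 164.] 327 [522. 209.] [344.8  24.9] 87.2 109.7
t 11.15 tcp [476.9 -56.1 241.9] yaw 90.0 tilt 0.05 w 0.752 F [ 0.4 -0.4 -0.6] g 0.0 q6 -0.17
deck
   [191. 158.] 2132 [605.4 206.2] [340.9 108.2] 88.7 79.5
lids
   [212.  89.] 208 [850.1 144.3] [57.4 58.2] 48.8 99.1
   [295.  91.] 34 [ 838.2 -155.2] [61.5 30.8] 81.7 95.4
   [156. 194.] 242 [474.3 337.7] [53.8 53.9] 2.8 97.3
   [181. 193.] 254 [474.9 251.3] [55.8 55. ] 89.0 97.2
   [207. 194.] 252 [472.4 166.7] [52.3 55.2] 89.7 97.7
   [232. 193.] 254 [470.7  81.3] [51.9 53.9] 88.6 97.6
dark
   [113.  84.] 31 [8
[... 981 characters left out ...]
   [386.  22.] 488 [579.   72.7] [ 3.1 34.1] 2.8 110.1
   [401.  12.] 45 [585.  77.] [9.5 3.6] 68.3 119.0
riser
   [250.  52.] 118 [467.9  54.2] [ 1.4 51.5] 88.1 68.6
   [394. 215.] 12780 [ 623.5 -132.9] [129.9 163.7] 0.2 70.3
   [254. 216.] 61 [ 475.7 -116.4] [ 1.1 52.2] 88.9 65.6
   [328. 316.] 386 [ 565.4 -249.8] [12.9 80.2] 0.2 69.7
grey75
   [257. 239.] 2011 [ 475.9 -140.8] [ 50.7 126.2] 88.8 73.5
black
   [388.  22.] 306 [578.9  72.1] [ 4.3 33. ] 5.6 112.2
   [401.  11.] 15 [586.6  77.6] [5.9 1.2] 71.1 117.3
   [258. 250.] 741 [ 476.  -134.8] [22.3 31.1] 89.5 115.1
grey105
   [306.  33.] 1486 [515.2  63.2] [49.3 17.9] 88.8 110.3
   [258. 251.] 667 [ 476.1 -134.8] [22.3 33.3] 90.0 115.0
```

View pics/t3.png

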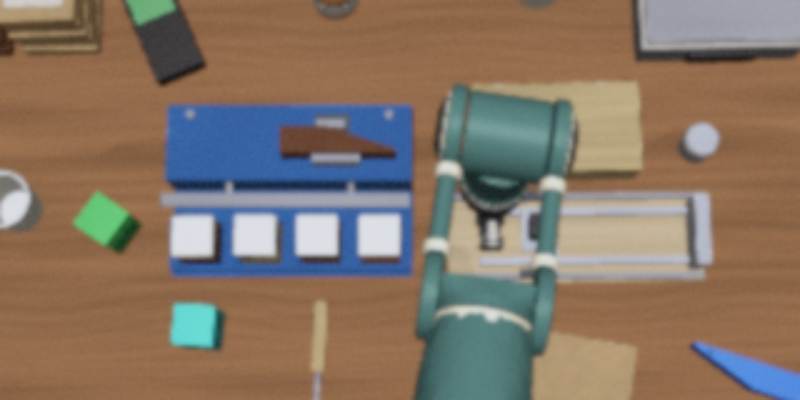

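>>> {"name": "step_arm", "arguments": {"commands": [{"fingers": -0.5, "dx": -0.04, "dy": -0.001, "dz": 0.03, "roll": 1}, {"fingers": -0.5, "dx": -0.079, "dy": -0.001, "dz": 0.06, "roll": 1}, {"fingers": -0.5, "dx": -0.079, "dy": -0.001, "dz": 0.11, "roll": 1}, {"fingers": -0.5, "dx": -0.079, "dy": -0.001, "dz": 0.145, "roll": 1}, {"fingers": -0.5, "dx": -0.079, "dy": -0.001, "dz": 0.155, "roll": 1}, {"fingers": 1, "dx": -0.079, "dy": -0.001, "dz": 0.155, "roll": 1}, {"fingers": 1, "dx": -0.079, "dy": -0.001, "dz": 0.155, "roll": 1}, {"fingers": 1, "dx": -0.079, "dy": -0.001, "dz": 0.155, "roll": 1}], "squeeze": 40}}

```text
time: 12.25
tool_pos: [0.4775, -0.1359, 0.0881]
tcp_rot: [2.239, 2.199, 0.004]
wrist_force: [6.1, 2.3, -1.9]
width: 0.389
grip_force: 46.2
```

>>> {"name": "step_arm", "arguments": {"commands": [{"fingers": 1, "dx": 0, "dy": 0, "dz": 0, "roll": 0}, {"fingers": 1, "dx": 0, "dy": 0, "dz": 0, "roll": 0}, {"fingers": 1, "dx": 0.015, "dy": 0, "dz": 0, "roll": 0}, {"fingers": 1, "dx": 0.03, "dy": 0, "dz": 0, "roll": 0}, {"fingers": 1, "dx": 0.05, "dy": 0, "dz": 0, "roll": 0}, {"fingers": 1, "dx": 0.07, "dy": 0, "dz": 0, "roll": 0}, {"fingers": 1, "dx": 0.084, "dy": 0, "dz": 0, "roll": 0}, {"fingers": 1, "dx": 0.084, "dy": 0, "dz": 0, "roll": 0}]}}

```text
time: 13.25
tool_pos: [0.4788, -0.0511, 0.0881]
tcp_rot: [2.239, 2.2, 0.005]
wrist_force: [4.7, 2.6, -0.3]
width: 0.39
grip_force: 46.5
```

>>> {"name": "step_arm", "arguments": {"commands": [{"fingers": -0.4, "dx": 0, "dy": 0, "dz": 0, "roll": 0}, {"fingers": -0.4, "dx": 0, "dy": 0, "dz": 0, "roll": 0}, {"fingers": -0.5, "dx": 0, "dy": 0, "dz": -0.03, "roll": 0}, {"fingers": -0.5, "dx": 0.02, "dy": 0, "dz": -0.09, "roll": 10}, {"fingers": -0.5, "dx": 0.06, "dy": -0.005, "dz": -0.12, "roll": 20}, {"fingers": -0.5, "dx": 0.1, "dy": -0.009, "dz": -0.12, "roll": 30}, {"fingers": -0.5, "dx": 0.132, "dy": -0.009, "dz": -0.12, "roll": 40}, {"fingers": -0.5, "dx": 0.132, "dy": -0.009, "dz": -0.12, "roll": 50}]}}

```text
time: 14.25
tool_pos: [0.47, 0.0817, 0.2067]
tcp_rot: [-2.963, -1.042, -0.001]
wrist_force: [0.6, -1.8, -0.1]
width: 0.752
grip_force: 0.0
```

>>> {"name": "step_arm", "arguments": {"commands": [{"fingers": -0.5, "dx": 0, "dy": 0, "dz": 0, "roll": 10.4}, {"fingers": -0.5, "dx": 0, "dy": 0, "dz": 0, "roll": 20.4}, {"fingers": -0.5, "dx": 0, "dy": 0, "dz": 0, "roll": 30.4}, {"fingers": -0.5, "dx": 0, "dy": 0, "dz": 0, "roll": 40.4}, {"fingers": -0.5, "dx": 0, "dy": 0, "dz": 0, "roll": 40.4}]}}

```text
time: 14.88
tool_pos: [0.47, 0.0798, 0.2064]
tcp_rot: [3.141, -0.038, -0.0]
wrist_force: [-1.1, 0.6, 0.0]
width: 0.749
grip_force: 0.0
```

```bash
cat > tubs.py <<'E'
import sys
from h import *
import m
s,M=st()
for n in("top","wrist"):
    im,d,P=grab(n); hsv=cv2.cvtColor(im,cv2.COLOR_BGR2HSV).astype(int)
    x,y,z=P[...,0],P[...,1],P[...,2]
    lid=(hsv[...,1]<60)&(hsv[...,2]>150)&(abs(z-.098)<.005)&(x<.6)&(x>.38)
    print(n); [print("  lid",*r) for r in m.rect(P,lid,60)]
    mv=(abs(z-.112)<.005)&(hsv[...,1]<60)&(x>.45)&(x<.65)&(y>0)
    [print("   steel",*r) for r in m.rect(P,mv,25)]
    if len(sys.argv)>1 and n=="wrist": cv2.imwrite("pics/"+sys.argv[1],im)
E
python3 tubs.py w3.png
```

```text
t 14.88 tcp [470.   79.8 206.4] yaw -1.38 tilt 0.02 w 0.749 F [-1.1  0.6  0. ] g 0.0 q6 1.71
top
  lid [156. 194.] 209 [473.4 336. ] [55.7 54.9] 1.5 96.9
  lid [182. 193.] 213 [473.1 251.3] [54.6 56. ] 89.1 97.4
  lid [202. 194.] 83 [473.  182.4] [52.6 20.7] 0.9 96.9
  lid [232. 197.] 133 [463.4  81.4] [51.5 38.8] 88.9 97.4
   steel [173. 180.] 249 [520.9 276.5] [198.5  19.3] 88.7 110.3
wrist
  lid [ 56. 181.] 3985 [473.  251.5] [56.2 55.6] 87.0 98.3
  lid [155. 180.] 3980 [471.4 166.4] [55.7 55.4] 88.8 98.4
  lid [255. 181.] 3941 [469.5  80.9] [55.9 54.8] 88.5 98.4
   steel [170.  47.] 1541 [575.3 140. ] [66.8 10.6] 88.8 112.3
   steel [153. 129.] 7111 [517.8 158.9] [241.4  18.1] 88.7 110.4
```

View pics/w3.png

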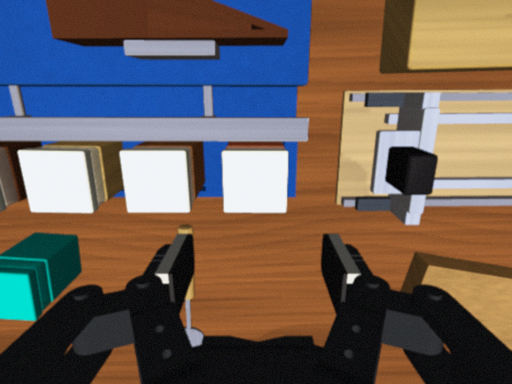

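>>> {"name": "step_arm", "arguments": {"commands": [{"fingers": -0.6, "dx": 0, "dy": -0.001, "dz": 0.04, "roll": 0}, {"fingers": -0.6, "dx": 0, "dy": -0.001, "dz": 0.08, "roll": 0}, {"fingers": -0.6, "dx": 0, "dy": -0.001, "dz": 0.115, "roll": 0}, {"fingers": -0.6, "dx": 0, "dy": -0.001, "dz": 0.14, "roll": 0}, {"fingers": -0.6, "dx": 0, "dy": -0.001, "dz": 0.15, "roll": 0}, {"fingers": -0.6, "dx": 0, "dy": -0.001, "dz": 0.15, "roll": 0}, {"fingers": 1, "dx": 0, "dy": -0.001, "dz": 0.15, "roll": 0}, {"fingers": 1, "dx": 0, "dy": -0.001, "dz": 0.15, "roll": 0}], "squeeze": 30}}

```text
time: 15.98
tool_pos: [0.4713, 0.0814, 0.0575]
tcp_rot: [-3.141, 0.039, -0.004]
wrist_force: [0.2, -0.0, 0.2]
width: 0.651
grip_force: 35.8
```

>>> {"name": "step_arm", "arguments": {"commands": [{"fingers": 1, "dx": 0, "dy": 0, "dz": 0, "roll": 0}, {"fingers": 1, "dx": 0, "dy": 0, "dz": 0, "roll": 0}, {"fingers": 1, "dx": 0, "dy": 0, "dz": 0, "roll": 0}, {"fingers": 1, "dx": 0, "dy": 0, "dz": -0.02, "roll": 0}, {"fingers": 1, "dx": 0, "dy": 0, "dz": -0.05, "roll": 0}, {"fingers": 1, "dx": 0, "dy": 0, "dz": -0.08, "roll": 0}, {"fingers": 1, "dx": 0, "dy": 0, "dz": -0.11, "roll": 0}, {"fingers": 1, "dx": 0, "dy": 0, "dz": -0.13, "roll": 0}]}}

```text
time: 16.98
tool_pos: [0.47, 0.0812, 0.1871]
tcp_rot: [-3.141, 0.04, -0.0]
wrist_force: [-0.3, 0.8, -2.4]
width: 0.651
grip_force: 35.6
```

>>> {"name": "step_arm", "arguments": {"commands": [{"fingers": 1, "dx": 0.002, "dy": 0.04, "dz": -0.02, "roll": -10}, {"fingers": 1, "dx": 0.004, "dy": 0.09, "dz": -0.03, "roll": -20}, {"fingers": 1, "dx": 0.006, "dy": 0.14, "dz": -0.03, "roll": -30}, {"fingers": 1, "dx": 0.008, "dy": 0.19, "dz": -0.03, "roll": -40}, {"fingers": 1, "dx": 0.01, "dy": 0.24, "dz": -0.03, "roll": -50}, {"fingers": 1, "dx": 0.012, "dy": 0.29, "dz": -0.03, "roll": -60}, {"fingers": 1, "dx": 0.013, "dy": 0.34, "dz": -0.03, "roll": -70}, {"fingers": 1, "dx": 0.013, "dy": 0.371, "dz": -0.03, "roll": -80}]}}

```text
time: 17.98
tool_pos: [0.4728, -0.2919, 0.2152]
tcp_rot: [-2.427, -1.993, 0.001]
wrist_force: [0.3, 0.9, -1.5]
width: 0.65
grip_force: 35.5
```

>>> {"name": "step_arm", "arguments": {"commands": [{"fingers": 1, "dx": 0, "dy": 0, "dz": 0, "roll": -10.4}, {"fingers": 1, "dx": 0, "dy": 0, "dz": 0, "roll": -10.4}, {"fingers": 1, "dx": 0, "dy": 0, "dz": 0, "roll": -10.4}]}}

```text
time: 18.35
tool_pos: [0.4734, -0.2894, 0.2156]
tcp_rot: [-2.244, -2.197, 0.0]
wrist_force: [0.5, -0.3, -1.9]
width: 0.655
grip_force: 35.5
```

```bash
cat > ch.py <<'E'
import sys
from h import *
import m
s,M=st()
for n in("top","wrist"):
    im,d,P=grab(n); hsv=cv2.cvtColor(im,cv2.COLOR_BGR2HSV).astype(int)
    x,y,z=P[...,0],P[...,1],P[...,2]; b=(x>.4)&(x<.56)&(y>-.42)&(y<0)
    print(n)
    g=b&(hsv[...,1]<60)&(abs(z-.022)<.007); [print("  strip",*r) for r in m.rect(P,g,40)]
    g=b&(abs(z-.075)<.006); [print("  jaw75",*r) for r in m.rect(P,g,40)]
    g=b&(z>.09)&(z<.16)&(hsv[...,1]<60)&(hsv[...,2]>130); [print("  lid",*r) for r in m.rect(P,g,40)]
    if len(sys.argv)>1 and n=="wrist": cv2.imwrite("pics/"+sys.argv[1],im)
E
python3 ch.py w4.png
```

```text
t 18.35 tcp [ 473.4 -289.4  215.6] yaw 88.8 tilt 0.08 w 0.655 F [ 0.5 -0.3 -1.9] g 35.5 q6 -0.57
top
  strip [307. 181.] 322 [ 520.9 -191.1] [206.2  36.6] 88.8 21.4
  strip [300. 204.] 135 [ 440.8 -162.9] [155.   22.1] 88.9 21.3
  strip [299. 210.] 113 [ 420.  -154.5] [139.5  13.3] 89.8 22.4
  jaw75 [274. 192.] 164 [483.1 -57.5] [ 45.6 109.8] 88.1 74.5
  jaw75 [362. 195.] 71 [ 458.7 -369.4] [56.2 20.2] 4.2 74.5
wrist
  strip [204.  90.] 1561 [ 416.4 -227. ] [195.9   8.4] 89.1 22.4
  strip [225.  83.] 1735 [ 438.5 -215.4] [173.6  10.3] 89.1 22.3
  strip [293.  84.] 1753 [ 510.5 -216.8] [173.1  10.4] 89.2 22.3
  strip [313.  93.] 1669 [ 532.3 -232.8] [205.    8.6] 89.2 22.2
```

View pics/w4.png

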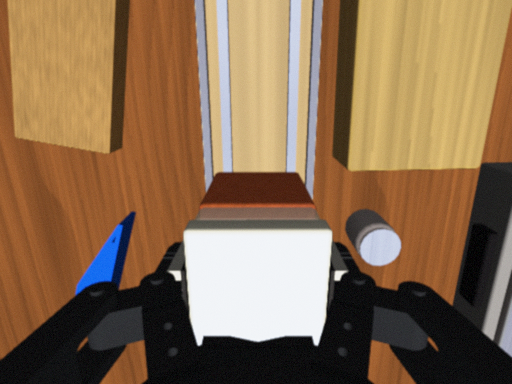

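>>> {"name": "step_arm", "arguments": {"commands": [{"fingers": 1, "dx": -0.033, "dy": 0, "dz": 0.03, "roll": -0.3}, {"fingers": 1, "dx": -0.033, "dy": 0, "dz": 0.07, "roll": -0.3}, {"fingers": 1, "dx": -0.033, "dy": 0, "dz": 0.105, "roll": -0.3}, {"fingers": 1, "dx": -0.033, "dy": 0, "dz": 0.13, "roll": -0.3}, {"fingers": 1, "dx": -0.033, "dy": 0, "dz": 0.144, "roll": -0.3}, {"fingers": 1, "dx": -0.033, "dy": 0, "dz": 0.15, "roll": -0.3}, {"fingers": 1, "dx": -0.033, "dy": 0, "dz": 0.154, "roll": -0.3}, {"fingers": 1, "dx": -0.033, "dy": 0, "dz": 0.154, "roll": -0.3}]}}

```text
time: 19.45
tool_pos: [0.4737, -0.3233, 0.063]
tcp_rot: [2.235, 2.206, 0.0]
wrist_force: [0.4, -0.0, -1.9]
width: 0.652
grip_force: 35.5
```

>>> {"name": "step_arm", "arguments": {"commands": [{"fingers": 1, "dx": 0, "dy": 0, "dz": 0.002, "roll": 0}, {"fingers": 1, "dx": 0, "dy": 0, "dz": 0.003, "roll": 0}, {"fingers": 1, "dx": 0, "dy": 0, "dz": 0.003, "roll": 0}, {"fingers": -0.6, "dx": 0, "dy": 0, "dz": 0.003, "roll": 0}, {"fingers": -0.6, "dx": 0, "dy": 0, "dz": 0.003, "roll": 0}, {"fingers": -0.6, "dx": 0, "dy": 0, "dz": -0.03, "roll": 0}, {"fingers": -0.6, "dx": 0, "dy": 0, "dz": -0.08, "roll": 0}, {"fingers": -0.6, "dx": 0, "dy": 0, "dz": -0.13, "roll": 0}]}}

```text
time: 20.45
tool_pos: [0.473, -0.3228, 0.1935]
tcp_rot: [-2.236, -2.206, 0.0]
wrist_force: [0.9, -0.5, -0.7]
width: 0.798
grip_force: 0.0
```

```bash
python3 ch.py; python3 tubs.py
```

```text
t 20.45 tcp [ 473.  -322.8  193.5] yaw 89.25 tilt 0.03 w 0.798 F [ 0.9 -0.5 -0.7] g 0.0 q6 -0.63
top
  strip [315. 178.] 166 [ 533.1 -210.1] [243.   12.3] 88.7 21.9
  strip [309. 184.] 179 [ 512.5 -198.6] [ 17.1 222. ] 1.1 21.6
  strip [305. 207.] 298 [ 429.3 -179.8] [ 34.3 189.7] 0.3 21.1
  jaw75 [274. 193.] 156 [477.9 -57.4] [ 45.5 120.7] 88.0 73.6
wrist
  strip [197.  99.] 1828 [ 415.7 -274.2] [208.1   8.5] 89.1 22.3
  strip [218.  78.] 1695 [ 436.8 -264.4] [190.  15.] 86.8 22.3
  strip [290.  88.] 1894 [ 510.5 -266.2] [ 14.9 188.7] 1.3 22.3
  strip [310.  99.] 1829 [ 531.6 -275.2] [208.    8.4] 89.1 22.2
  jaw75 [252. 145.] 173 [ 471.6 -298.8] [ 3.1 54.4] 89.1 74.7
  jaw75 [254. 219.] 1757 [ 472.2 -368.5] [20.1 99.7] 88.9 75.3
  lid [252. 180.] 4287 [ 471.2 -324.3] [55.8 56. ] 89.0 100.3
t 20.55 tcp [ 477.1 -325.8  200.2] yaw 89.25 tilt 0.77 w 0.801 F [ 0.5 -0.7  0.6] g 0.0 q6 -0.63
top
  lid [157. 194.] 219 [474.3 336.2] [55.9 55.4] 0.1 97.2
  lid [182. 194.] 221 [473.2 251.3] [55.5 56.3] 87.8 97.7
  lid [207. 194.] 214 [472.8 166.8] [52.3 53.6] 89.3 97.2
   steel [212. 149.] 33 [624.7 145.5] [34.7 10.7] 86.7 111.7
   steel [213. 163.] 52 [576.1 140.6] [64.7 12.9] 89.4 112.1
   steel [192. 180.] 383 [519.3 207.9] [334.6  19.3] 88.7 110.2
wrist
  lid [253. 183.] 4313 [ 471.2 -324. ] [55.1 56.1] 89.1 100.3
```

>>> {"name": "step_arm", "arguments": {"commands": [{"fingers": -0.6, "dx": 0.04, "dy": -0.001, "dz": -0.01, "roll": 10}, {"fingers": -0.6, "dx": 0.09, "dy": -0.002, "dz": -0.01, "roll": 20}, {"fingers": -0.6, "dx": 0.15, "dy": -0.003, "dz": -0.01, "roll": 30}, {"fingers": -0.6, "dx": 0.21, "dy": -0.004, "dz": -0.01, "roll": 40}, {"fingers": -0.6, "dx": 0.27, "dy": -0.005, "dz": -0.01, "roll": 50}, {"fingers": -0.6, "dx": 0.33, "dy": -0.006, "dz": -0.01, "roll": 60}, {"fingers": -0.6, "dx": 0.38, "dy": -0.007, "dz": -0.01, "roll": 70}, {"fingers": -0.6, "dx": 0.42, "dy": -0.008, "dz": -0.01, "roll": 80}]}}

```text
time: 21.65
tool_pos: [0.4693, 0.0954, 0.2002]
tcp_rot: [3.125, 0.32, -0.005]
wrist_force: [0.1, 0.5, 0.1]
width: 0.8
grip_force: 0.0
```

>>> {"name": "step_arm", "arguments": {"commands": [{"fingers": -0.6, "dx": 0.005, "dy": -0.04, "dz": 0, "roll": 5}, {"fingers": -0.6, "dx": 0.01, "dy": -0.068, "dz": 0, "roll": 10.6}, {"fingers": -0.6, "dx": 0.01, "dy": -0.068, "dz": 0, "roll": 10.6}, {"fingers": -0.6, "dx": 0.01, "dy": -0.068, "dz": 0, "roll": 10.6}]}}

```text
time: 22.15
tool_pos: [0.4657, 0.1616, 0.2009]
tcp_rot: [3.14, 0.04, -0.004]
wrist_force: [0.4, -0.6, -0.2]
width: 0.797
grip_force: 0.0
```

```bash
python3 tubs.py
```

```text
t 22.15 tcp [465.7 161.6 200.9] yaw 1.47 tilt 0.16 w 0.797 F [ 0.4 -0.6 -0.2] g 0.0 q6 1.83
top
  lid [350. 191.] 205 [ 471.8 -325.2] [56.4 53.7] 87.7 99.5
  lid [157. 195.] 203 [473.9 336.4] [56.2 55.2] 0.0 97.2
  lid [207. 197.] 111 [462.  166.7] [51.7 32.2] 88.6 97.5
   steel [156. 180.] 97 [522.2 334.2] [82.4 19. ] 89.0 110.3
   steel [234. 180.] 55 [515.   71.6] [61.7 15.1] 88.0 111.0
wrist
  lid [ 45. 167.] 4348 [473.8 337.1] [57.1 56.1] 89.0 98.3
  lid [148. 170.] 4279 [472.9 251.4] [55.9 56. ] 88.2 98.3
  lid [250. 175.] 4227 [471.1 166.5] [55.7 56. ] 88.8 98.3
   steel [291.  38.] 1625 [575.3 139.5] [65.7 10.7] 88.9 112.3
   steel [208. 119.] 10027 [518.5 196.5] [316.4  18.2] 88.7 110.4
```

>>> {"name": "step_arm", "arguments": {"commands": [{"fingers": -0.6, "dx": 0.005, "dy": -0.005, "dz": 0.02, "roll": 2.9}, {"fingers": -0.6, "dx": 0.005, "dy": -0.005, "dz": 0.06, "roll": 2.9}, {"fingers": -0.6, "dx": 0.005, "dy": -0.005, "dz": 0.1, "roll": 2.9}, {"fingers": -0.6, "dx": 0.005, "dy": -0.005, "dz": 0.13, "roll": 2.9}, {"fingers": -0.6, "dx": 0.005, "dy": -0.005, "dz": 0.145, "roll": 2.9}, {"fingers": -0.6, "dx": 0.005, "dy": -0.005, "dz": 0.145, "roll": 2.9}, {"fingers": 1, "dx": 0.005, "dy": -0.005, "dz": 0.145, "roll": 2.9}, {"fingers": 1, "dx": 0.005, "dy": -0.005, "dz": 0.145, "roll": 2.9}]}}

```text
time: 23.25
tool_pos: [0.4726, 0.1677, 0.0586]
tcp_rot: [-3.141, 0.041, -0.004]
wrist_force: [0.1, -0.8, -1.3]
width: 0.658
grip_force: 35.0
```

>>> {"name": "step_arm", "arguments": {"commands": [{"fingers": 1, "dx": 0, "dy": 0, "dz": 0, "roll": 0}, {"fingers": 1, "dx": 0, "dy": 0, "dz": 0, "roll": 0}, {"fingers": 1, "dx": 0, "dy": 0, "dz": 0, "roll": 0}, {"fingers": 1, "dx": 0, "dy": 0, "dz": -0.02, "roll": 0}, {"fingers": 1, "dx": 0, "dy": 0, "dz": -0.05, "roll": 0}, {"fingers": 1, "dx": 0, "dy": 0, "dz": -0.09, "roll": 0}, {"fingers": 1, "dx": 0, "dy": 0, "dz": -0.13, "roll": 0}, {"fingers": 1, "dx": 0, "dy": 0, "dz": -0.155, "roll": 0}]}}

```text
time: 24.25
tool_pos: [0.4718, 0.1677, 0.2141]
tcp_rot: [-3.141, 0.041, -0.003]
wrist_force: [0.2, 0.0, -1.9]
width: 0.649
grip_force: 35.1
```

>>> {"name": "step_arm", "arguments": {"commands": [{"fingers": 1, "dx": 0.002, "dy": 0.04, "dz": 0, "roll": -10}, {"fingers": 1, "dx": 0.003, "dy": 0.09, "dz": 0, "roll": -20}, {"fingers": 1, "dx": 0.005, "dy": 0.15, "dz": 0, "roll": -30}, {"fingers": 1, "dx": 0.007, "dy": 0.21, "dz": 0, "roll": -40}, {"fingers": 1, "dx": 0.009, "dy": 0.27, "dz": 0, "roll": -50}, {"fingers": 1, "dx": 0.011, "dy": 0.33, "dz": 0, "roll": -60}, {"fingers": 1, "dx": 0.013, "dy": 0.385, "dz": 0, "roll": -70}, {"fingers": 1, "dx": 0.013, "dy": 0.43, "dz": 0, "roll": -80}]}}

```text
time: 25.25
tool_pos: [0.473, -0.2573, 0.2117]
tcp_rot: [-2.477, -1.931, -0.0]
wrist_force: [1.3, 0.6, -1.2]
width: 0.649
grip_force: 35.0
```

>>> {"name": "step_arm", "arguments": {"commands": [{"fingers": 1, "dx": 0, "dy": 0, "dz": 0, "roll": -10.6}, {"fingers": 1, "dx": 0, "dy": 0, "dz": 0, "roll": -10.6}, {"fingers": 1, "dx": 0, "dy": 0, "dz": 0, "roll": -10.6}, {"fingers": 1, "dx": 0, "dy": 0, "dz": 0, "roll": -10.6}]}}

```text
time: 25.75
tool_pos: [0.4736, -0.255, 0.2122]
tcp_rot: [-2.295, -2.145, 0.0]
wrist_force: [-1.2, -0.0, -1.5]
width: 0.653
grip_force: 35.0
```

```bash
python3 ch.py
```

```text
t 25.75 tcp [ 473.6 -255.   212.2] yaw 86.11 tilt 0.02 w 0.653 F [-1.2 -0.  -1.5] g 35.0 q6 -0.47
top
  strip [303. 178.] 106 [ 530.7 -170.5] [ 14.7 163.7] 0.8 21.8
  strip [298. 184.] 139 [ 512.1 -162. ] [148.4  18.1] 88.8 20.7
  strip [294. 204.] 94 [ 441.5 -141.5] [111.3  17.8] 85.3 21.5
  strip [294. 210.] 76 [ 421.2 -134.5] [ 17.3 100.1] 1.5 22.2
  jaw75 [273. 192.] 179 [483.  -57.4] [ 45.6 111.2] 87.9 74.0
  jaw75 [361. 189.] 99 [ 478.7 -369. ] [20.4 81. ] 89.7 74.8
  lid [353. 192.] 152 [ 471.1 -329.7] [45.9 52.5] 89.5 99.7
wrist
  strip [200.  88.] 1568 [ 417.  -187.3] [188.8   8.5] 89.2 22.3
  strip [221.  82.] 1749 [ 439.1 -178.2] [168.3  10.3] 89.2 22.3
  strip [290.  82.] 1733 [ 511.  -183.2] [169.4  10.2] 89.2 22.3
  strip [311.  95.] 1698 [ 532.7 -203.3] [205.4   8.6] 89.1 22.3
```

>>> {"name": "step_arm", "arguments": {"commands": [{"fingers": 1, "dx": -0.007, "dy": 0.001, "dz": 0.01, "roll": -3}, {"fingers": 1, "dx": -0.007, "dy": 0.001, "dz": 0.04, "roll": -3}, {"fingers": 1, "dx": -0.007, "dy": 0.001, "dz": 0.08, "roll": -3}, {"fingers": 1, "dx": -0.007, "dy": 0.001, "dz": 0.115, "roll": -3}, {"fingers": 1, "dx": -0.007, "dy": 0.001, "dz": 0.135, "roll": -3}, {"fingers": 1, "dx": -0.007, "dy": 0.001, "dz": 0.147, "roll": -3}, {"fingers": 1, "dx": -0.007, "dy": 0.001, "dz": 0.15, "roll": -3}, {"fingers": 1, "dx": -0.007, "dy": 0.001, "dz": 0.15, "roll": -3}]}}

```text
time: 26.85
tool_pos: [0.4746, -0.2632, 0.063]
tcp_rot: [2.237, 2.204, 0.0]
wrist_force: [-0.3, -0.6, -1.7]
width: 0.65
grip_force: 35.2
```

>>> {"name": "step_arm", "arguments": {"commands": [{"fingers": 1, "dx": 0, "dy": 0, "dz": 0.002, "roll": 0}, {"fingers": 1, "dx": 0, "dy": 0, "dz": 0.002, "roll": 0}, {"fingers": 1, "dx": 0, "dy": 0, "dz": 0.002, "roll": 0}, {"fingers": -0.6, "dx": 0, "dy": 0, "dz": 0.002, "roll": 0}, {"fingers": -0.6, "dx": 0, "dy": 0, "dz": 0.002, "roll": 0}, {"fingers": -0.6, "dx": 0, "dy": 0, "dz": -0.03, "roll": 0}, {"fingers": -0.6, "dx": 0, "dy": 0, "dz": -0.08, "roll": 0}, {"fingers": -0.6, "dx": 0, "dy": 0, "dz": -0.135, "roll": 0}]}}

```text
time: 27.85
tool_pos: [0.4735, -0.2626, 0.1981]
tcp_rot: [-2.237, -2.203, 0.001]
wrist_force: [1.2, -0.4, 0.1]
width: 0.797
grip_force: 0.0
```

```bash
python3 tubs.py
```

```text
t 27.85 tcp [ 473.5 -262.6  198.1] yaw 89.12 tilt 0.09 w 0.797 F [ 1.2 -0.4  0.1] g 0.0 q6 -0.54
top
  lid [354. 193.] 87 [ 467.8 -333.3] [45.4 40.2] 0.1 99.1
  lid [156. 194.] 208 [474.2 336.8] [55.4 55.1] 89.1 97.8
  lid [182. 193.] 217 [473.1 250.9] [55.5 55.8] 89.1 97.8
   steel [212. 149.] 30 [624.6 145. ] [35.  10.7] 83.4 112.8
   steel [214. 163.] 58 [578.  138.9] [62.6 12.1] 87.0 111.8
   steel [191. 180.] 396 [519.6 207.7] [334.1  18.9] 88.7 110.5
wrist
  lid [251. 178.] 4062 [ 472.1 -263.4] [55.8 56.1] 89.3 100.3
  lid [252. 242.] 3328 [ 471.2 -324.3] [56.  56.3] 88.6 100.3
```

>>> {"name": "step_arm", "arguments": {"commands": [{"fingers": -0.6, "dx": 0.06, "dy": -0.001, "dz": -0.01, "roll": 10.6}, {"fingers": -0.6, "dx": 0.12, "dy": -0.002, "dz": -0.01, "roll": 21.2}, {"fingers": -0.6, "dx": 0.18, "dy": -0.003, "dz": -0.01, "roll": 31.8}, {"fingers": -0.6, "dx": 0.24, "dy": -0.004, "dz": -0.01, "roll": 42.4}, {"fingers": -0.6, "dx": 0.3, "dy": -0.005, "dz": -0.01, "roll": 53}, {"fingers": -0.6, "dx": 0.36, "dy": -0.006, "dz": -0.01, "roll": 63.6}, {"fingers": -0.6, "dx": 0.42, "dy": -0.007, "dz": -0.01, "roll": 74.2}, {"fingers": -0.6, "dx": 0.48, "dy": -0.008, "dz": -0.01, "roll": 84.5}]}}

```text
time: 28.95
tool_pos: [0.4738, 0.1814, 0.2071]
tcp_rot: [3.123, 0.339, 0.0]
wrist_force: [1.2, -0.5, 0.5]
width: 0.797
grip_force: 0.0
```

```bash
python3 -c "
from h import *
st()"
```

```text
t 28.95 tcp [473.8 181.4 207.1] yaw 12.4 tilt 0.02 w 0.797 F [ 1.2 -0.5  0.5] g 0.0 q6 1.67
```

>>> {"name": "step_arm", "arguments": {"commands": [{"fingers": -0.6, "dx": 0.008, "dy": -0.04, "dz": 0, "roll": 7}, {"fingers": -0.6, "dx": 0.015, "dy": -0.068, "dz": 0, "roll": 13.8}, {"fingers": -0.6, "dx": 0.015, "dy": -0.068, "dz": 0, "roll": 13.8}, {"fingers": -0.6, "dx": 0.015, "dy": -0.068, "dz": 0, "roll": 13.8}]}}

```text
time: 29.45
tool_pos: [0.4735, 0.2487, 0.2069]
tcp_rot: [3.141, -0.027, -0.001]
wrist_force: [-0.0, -0.3, -0.2]
width: 0.798
grip_force: 0.0
```

```bash
python3 tubs.py
```

```text
t 29.45 tcp [473.5 248.7 206.9] yaw -0.99 tilt 0.07 w 0.798 F [-0.  -0.3 -0.2] g 0.0 q6 2.03
top
  lid [332. 190.] 192 [ 473.4 -264.4] [56.5 53.7] 88.3 99.2
  lid [350. 191.] 208 [ 472.  -325.3] [56.9 53.6] 88.3 98.8
  lid [158. 195.] 135 [470.8 335.9] [49.5 50. ] 89.8 97.8
  lid [181. 196.] 140 [465.4 252.4] [42.7 51.7] 0.7 97.1
   steel [212. 149.] 29 [624.1 145.7] [34.8 10.6] 86.3 111.8
   steel [214. 163.] 56 [576.7 138.9] [61.8 11. ] 89.1 112.3
   steel [219. 180.] 181 [515.9 120.8] [160.   15.6] 88.8 110.4
wrist
  lid [252. 180.] 4016 [473.1 251.9] [56. 56.] 87.8 98.3
  lid [153. 180.] 4007 [474.3 337. ] [56.2 55.4] 88.8 98.3
   steel [404.  47.] 1505 [575.3 139.4] [66.1 10.6] 89.0 112.3
   steel [300. 128.] 9766 [519.1 212.5] [331.3  18.2] 88.7 110.4
```

>>> {"name": "step_arm", "arguments": {"commands": [{"fingers": -0.6, "dx": 0, "dy": -0.003, "dz": 0.03, "roll": 0.4}, {"fingers": -0.6, "dx": 0, "dy": -0.003, "dz": 0.07, "roll": 0.4}, {"fingers": -0.6, "dx": 0, "dy": -0.003, "dz": 0.11, "roll": 0.4}, {"fingers": -0.6, "dx": 0, "dy": -0.003, "dz": 0.138, "roll": 0.4}, {"fingers": -0.6, "dx": 0, "dy": -0.003, "dz": 0.151, "roll": 0.4}, {"fingers": -0.6, "dx": 0, "dy": -0.003, "dz": 0.151, "roll": 0.4}, {"fingers": 1, "dx": 0, "dy": -0.003, "dz": 0.151, "roll": 0.4}, {"fingers": 1, "dx": 0, "dy": -0.003, "dz": 0.151, "roll": 0.4}]}}

```text
time: 30.55
tool_pos: [0.4749, 0.2527, 0.0577]
tcp_rot: [-3.14, 0.041, -0.004]
wrist_force: [0.6, -0.2, 0.1]
width: 0.65
grip_force: 34.7
```

>>> {"name": "step_arm", "arguments": {"commands": [{"fingers": 1, "dx": 0, "dy": 0, "dz": 0, "roll": 0}, {"fingers": 1, "dx": 0, "dy": 0, "dz": 0, "roll": 0}, {"fingers": 1, "dx": 0, "dy": 0, "dz": 0, "roll": 0}, {"fingers": 1, "dx": 0, "dy": 0, "dz": -0.02, "roll": 0}, {"fingers": 1, "dx": 0, "dy": 0, "dz": -0.05, "roll": 0}, {"fingers": 1, "dx": 0, "dy": 0, "dz": -0.09, "roll": 0}, {"fingers": 1, "dx": 0, "dy": 0, "dz": -0.13, "roll": 0}, {"fingers": 1, "dx": 0, "dy": 0, "dz": -0.155, "roll": 0}]}}

```text
time: 31.55
tool_pos: [0.474, 0.2525, 0.213]
tcp_rot: [-3.141, 0.041, -0.002]
wrist_force: [0.8, -0.2, -1.6]
width: 0.653
grip_force: 34.6
```

>>> {"name": "step_arm", "arguments": {"commands": [{"fingers": 1, "dx": 0.002, "dy": 0.06, "dz": 0, "roll": -10.6}, {"fingers": 1, "dx": 0.003, "dy": 0.12, "dz": 0, "roll": -21.2}, {"fingers": 1, "dx": 0.005, "dy": 0.18, "dz": 0, "roll": -31.8}, {"fingers": 1, "dx": 0.007, "dy": 0.24, "dz": 0, "roll": -42.4}, {"fingers": 1, "dx": 0.009, "dy": 0.3, "dz": 0, "roll": -53}, {"fingers": 1, "dx": 0.011, "dy": 0.36, "dz": 0, "roll": -63.6}, {"fingers": 1, "dx": 0.0125, "dy": 0.41, "dz": 0, "roll": -74.2}, {"fingers": 1, "dx": 0.0125, "dy": 0.454, "dz": 0, "roll": -84.8}]}}

```text
time: 32.55
tool_pos: [0.4744, -0.1904, 0.2106]
tcp_rot: [-2.492, -1.911, 0.0]
wrist_force: [0.8, 0.4, -2.9]
width: 0.649
grip_force: 34.8
```

```bash
python3 -c "
from h import *
st()"
```

```text
t 32.55 tcp [ 474.4 -190.4  210.6] yaw 74.96 tilt 0.08 w 0.649 F [ 0.8  0.4 -2.9] g 34.8 q6 -0.17
```

>>> {"name": "step_arm", "arguments": {"commands": [{"fingers": 1, "dx": -0.011, "dy": 0.003, "dz": 0, "roll": -7}, {"fingers": 1, "dx": -0.011, "dy": 0.003, "dz": 0.01, "roll": -14.2}, {"fingers": 1, "dx": -0.011, "dy": 0.003, "dz": 0.03, "roll": -14.2}, {"fingers": 1, "dx": -0.011, "dy": 0.003, "dz": 0.06, "roll": -14.2}, {"fingers": 1, "dx": -0.011, "dy": 0.003, "dz": 0.09, "roll": -14.2}, {"fingers": 1, "dx": -0.011, "dy": 0.003, "dz": 0.105, "roll": -14.2}, {"fingers": 1, "dx": -0.011, "dy": 0.003, "dz": 0.105, "roll": -14.2}, {"fingers": 1, "dx": -0.011, "dy": 0.003, "dz": 0.105, "roll": -14.2}]}}

```text
time: 33.55
tool_pos: [0.4761, -0.2009, 0.1075]
tcp_rot: [2.243, 2.198, 0.001]
wrist_force: [-0.1, -0.4, -2.6]
width: 0.653
grip_force: 32.6
```

```bash
python3 -c "
from h import *
st()"
```

```text
t 33.55 tcp [ 476.1 -200.9  107.5] yaw 88.85 tilt 0.1 w 0.653 F [-0.1 -0.4 -2.6] g 32.6 q6 -0.43
```

>>> {"name": "step_arm", "arguments": {"commands": [{"fingers": 1, "dx": -0.001, "dy": -0.001, "dz": 0.02, "roll": -0.3}, {"fingers": 1, "dx": -0.001, "dy": -0.001, "dz": 0.036, "roll": -0.3}, {"fingers": 1, "dx": -0.001, "dy": -0.001, "dz": 0.044, "roll": -0.3}, {"fingers": 1, "dx": -0.001, "dy": -0.001, "dz": 0.0475, "roll": -0.3}, {"fingers": 1, "dx": -0.001, "dy": -0.001, "dz": 0.0475, "roll": -0.3}, {"fingers": 1, "dx": -0.001, "dy": -0.001, "dz": 0.0475, "roll": -0.3}]}}

```text
time: 34.3
tool_pos: [0.4745, -0.2019, 0.0598]
tcp_rot: [2.237, 2.204, -0.0]
wrist_force: [-2.8, -0.6, 4.2]
width: 0.648
grip_force: 32.7
```

>>> {"name": "step_arm", "arguments": {"commands": [{"fingers": -0.6, "dx": 0, "dy": 0, "dz": 0, "roll": 0}, {"fingers": -0.6, "dx": 0, "dy": 0, "dz": 0, "roll": 0}, {"fingers": -0.6, "dx": 0, "dy": 0, "dz": -0.03, "roll": 0}, {"fingers": -0.6, "dx": 0, "dy": 0, "dz": -0.08, "roll": 0}, {"fingers": -0.6, "dx": 0, "dy": 0, "dz": -0.135, "roll": 0}, {"fingers": -0.6, "dx": 0, "dy": 0, "dz": -0.145, "roll": 0}]}}

```text
time: 35.05
tool_pos: [0.4772, -0.2029, 0.2091]
tcp_rot: [2.232, 2.199, 0.005]
wrist_force: [-0.4, -0.2, -0.2]
width: 0.801
grip_force: 0.0
```

```bash
python3 tubs.py
```

```text
t 35.05 tcp [ 477.2 -202.9  209.1] yaw 89.14 tilt 0.54 w 0.801 F [-0.4 -0.2 -0.2] g 0.0 q6 -0.44
top
  lid [314. 192.] 97 [ 474.9 -198.9] [34.  53.7] 85.7 98.9
  lid [338. 191.] 171 [ 472.6 -283.6] [51.6 69.1] 1.1 98.9
  lid [157. 194.] 218 [472.9 336.7] [56.7 53.6] 88.7 97.8
   steel [212. 149.] 34 [623.5 145.5] [13.2 34.7] 1.2 111.4
   steel [209. 163.] 28 [577.1 158.1] [31.5 10.2] 87.7 113.3
   steel [219. 163.] 32 [576.7 120.2] [31.2 10.5] 89.3 113.2
   steel [193. 180.] 387 [519.6 208.1] [334.9  19. ] 88.7 110.3
wrist
  lid [254. 181.] 3955 [ 472.6 -203.6] [55.1 56.1] 88.9 100.3
  lid [255. 244.] 3292 [ 472.1 -266.2] [60.9 56. ] 89.5 100.4
  lid [255. 299.] 2710 [ 471.2 -324.4] [56.2 55.9] 89.3 100.3
```

>>> {"name": "step_arm", "arguments": {"commands": [{"fingers": -0.6, "dx": 0.06, "dy": -0.001, "dz": 0, "roll": 10.6}, {"fingers": -0.6, "dx": 0.12, "dy": -0.002, "dz": 0, "roll": 21.2}, {"fingers": -0.6, "dx": 0.18, "dy": -0.003, "dz": 0, "roll": 31.8}, {"fingers": -0.6, "dx": 0.24, "dy": -0.004, "dz": 0, "roll": 42.4}, {"fingers": -0.6, "dx": 0.3, "dy": -0.005, "dz": 0, "roll": 53}, {"fingers": -0.6, "dx": 0.36, "dy": -0.006, "dz": 0, "roll": 63.6}, {"fingers": -0.6, "dx": 0.42, "dy": -0.007, "dz": 0, "roll": 74.2}, {"fingers": -0.6, "dx": 0.48, "dy": -0.008, "dz": 0, "roll": 84.5}]}}

```text
time: 36.15
tool_pos: [0.4723, 0.2406, 0.2011]
tcp_rot: [3.121, 0.348, -0.006]
wrist_force: [-0.5, 0.1, 0.1]
width: 0.802
grip_force: 0.0
```

```bash
python3 -c "
from h import *
st()"
```

```text
t 36.15 tcp [472.3 240.6 201.1] yaw 12.73 tilt 0.24 w 0.802 F [-0.5  0.1  0.1] g 0.0 q6 1.77
```

>>> {"name": "step_arm", "arguments": {"commands": [{"fingers": -0.6, "dx": 0.012, "dy": -0.05, "dz": 0, "roll": 7}, {"fingers": -0.6, "dx": 0.023, "dy": -0.094, "dz": 0, "roll": 14.1}, {"fingers": -0.6, "dx": 0.023, "dy": -0.094, "dz": 0, "roll": 14.1}, {"fingers": -0.6, "dx": 0.023, "dy": -0.094, "dz": 0, "roll": 14.1}, {"fingers": -0.6, "dx": 0.023, "dy": -0.094, "dz": 0, "roll": 14.1}]}}

```text
time: 36.78
tool_pos: [0.4748, 0.3348, 0.2028]
tcp_rot: [3.14, -0.03, -0.003]
wrist_force: [-0.2, -0.3, -0.3]
width: 0.8
grip_force: 0.0
```

```bash
python3 tubs.py
```

```text
t 36.77 tcp [474.8 334.8 202.8] yaw -1.08 tilt 0.12 w 0.8 F [-0.2 -0.3 -0.3] g 0.0 q6 2.16
top
  lid [324. 190.] 417 [ 474.1 -234.4] [115.5  53.6] 88.8 99.0
  lid [350. 191.] 209 [ 471.9 -324.8] [56.7 53.3] 88.8 99.5
   steel [212. 149.] 28 [623.8 145.6] [34.9 11. ] 87.8 112.7
   steel [214. 163.] 59 [576.7 139.1] [61.9 11.2] 88.0 113.0
   steel [205. 180.] 291 [518.6 168.7] [255.9  19.3] 88.8 110.4
wrist
  lid [253. 181.] 4166 [474.1 337.3] [56.1 56.1] 88.9 98.3
   steel [496.  46.] 530 [575.8 162.1] [21.5 10.3] 89.0 112.2
   steel [355. 128.] 7342 [520.  256.7] [242.5  18.1] 88.7 110.4
```

>>> {"name": "step_arm", "arguments": {"commands": [{"fingers": -0.6, "dx": 0, "dy": -0.0025, "dz": 0.03, "roll": 0.3}, {"fingers": -0.6, "dx": 0, "dy": -0.0025, "dz": 0.07, "roll": 0.3}, {"fingers": -0.6, "dx": 0, "dy": -0.0025, "dz": 0.11, "roll": 0.3}, {"fingers": -0.6, "dx": 0, "dy": -0.0025, "dz": 0.135, "roll": 0.3}, {"fingers": -0.6, "dx": 0, "dy": -0.0025, "dz": 0.146, "roll": 0.3}, {"fingers": -0.6, "dx": 0, "dy": -0.0025, "dz": 0.146, "roll": 0.3}, {"fingers": 1, "dx": 0, "dy": -0.0025, "dz": 0.146, "roll": 0.3}, {"fingers": 1, "dx": 0, "dy": -0.0025, "dz": 0.146, "roll": 0.3}]}}

```text
time: 37.88
tool_pos: [0.4762, 0.3393, 0.0594]
tcp_rot: [-3.14, 0.037, -0.003]
wrist_force: [0.7, 0.2, -0.1]
width: 0.65
grip_force: 34.7
```

>>> {"name": "step_arm", "arguments": {"commands": [{"fingers": 1, "dx": 0, "dy": 0, "dz": 0, "roll": 0}, {"fingers": 1, "dx": 0, "dy": 0, "dz": 0, "roll": 0}, {"fingers": 1, "dx": 0, "dy": 0, "dz": 0, "roll": 0}, {"fingers": 1, "dx": 0, "dy": 0, "dz": -0.02, "roll": 0}, {"fingers": 1, "dx": 0, "dy": 0, "dz": -0.05, "roll": 0}, {"fingers": 1, "dx": 0, "dy": 0, "dz": -0.09, "roll": 0}, {"fingers": 1, "dx": 0, "dy": 0, "dz": -0.13, "roll": 0}, {"fingers": 1, "dx": 0, "dy": 0, "dz": -0.155, "roll": 0}]}}

```text
time: 38.88
tool_pos: [0.4755, 0.3392, 0.2162]
tcp_rot: [-3.14, 0.037, -0.003]
wrist_force: [0.9, 0.7, -0.8]
width: 0.655
grip_force: 34.8
```

>>> {"name": "step_arm", "arguments": {"commands": [{"fingers": 1, "dx": 0.002, "dy": 0.06, "dz": 0, "roll": -10.6}, {"fingers": 1, "dx": 0.003, "dy": 0.12, "dz": 0, "roll": -21.2}, {"fingers": 1, "dx": 0.005, "dy": 0.18, "dz": 0, "roll": -31.8}, {"fingers": 1, "dx": 0.007, "dy": 0.24, "dz": 0, "roll": -42.4}, {"fingers": 1, "dx": 0.009, "dy": 0.3, "dz": 0, "roll": -53}, {"fingers": 1, "dx": 0.01, "dy": 0.36, "dz": 0, "roll": -63.6}, {"fingers": 1, "dx": 0.012, "dy": 0.42, "dz": 0, "roll": -74.2}, {"fingers": 1, "dx": 0.012, "dy": 0.479, "dz": 0, "roll": -84.8}]}}

```text
time: 39.88
tool_pos: [0.4765, -0.1094, 0.2137]
tcp_rot: [-2.471, -1.94, -0.001]
wrist_force: [0.9, -0.6, -2.4]
width: 0.65
grip_force: 34.7
```

```bash
python3 ch.py
```

```text
t 39.88 tcp [ 476.5 -109.4  213.7] yaw 76.27 tilt 0.02 w 0.65 F [ 0.9 -0.6 -2.4] g 34.7 q6 -0.04
top
  strip [341. 178.] 92 [ 531. -315.] [121.5  12. ] 88.2 21.3
  strip [295. 204.] 90 [ 444.  -141.3] [111.8  15.8] 88.9 22.1
  strip [338. 207.] 238 [ 429.6 -303.2] [150.9  36.7] 88.8 20.6
  jaw75 [361. 191.] 153 [ 472.2 -368.9] [21.6 97. ] 89.1 74.5
  lid [310. 190.] 109 [ 473.5 -188. ] [24.2 56.2] 83.1 99.7
  lid [340. 191.] 551 [ 473.1 -288.4] [131.8  54.4] 88.9 99.6
wrist
  strip [294.  62.] 108 [535.3 -26.2] [11.9  8.1] 89.3 22.1
  strip [186.  88.] 106 [419.5 -24.5] [11.6  8.3] 88.7 22.3
  strip [282. 105.] 72 [513.7 -64.1] [8.5 8.3] 88.9 22.3
  strip [313. 169.] 733 [ 533.6 -145.9] [113.    8.3] 89.1 22.3
  strip [289. 150.] 413 [ 512.1 -115. ] [51. 10.] 89.3 22.3
  strip [225. 157.] 288 [ 440.3 -105.4] [34.  10.4] 89.3 22.3
  strip [207. 165.] 292 [ 418.3 -110.2] [44.1  8.4] 89.5 22.3
  jaw75 [248. 115.] 3467 [476.9 -56.7] [ 50.1 126. ] 89.2 74.1
```

>>> {"name": "step_arm", "arguments": {"commands": [{"fingers": 1, "dx": -0.03, "dy": 0.0066, "dz": 0, "roll": -7}, {"fingers": 1, "dx": -0.03, "dy": 0.0066, "dz": 0, "roll": -12.9}, {"fingers": 1, "dx": -0.03, "dy": 0.0066, "dz": 0.03, "roll": -12.9}, {"fingers": 1, "dx": -0.03, "dy": 0.0066, "dz": 0.06, "roll": -12.9}, {"fingers": 1, "dx": -0.03, "dy": 0.0066, "dz": 0.09, "roll": -12.9}, {"fingers": 1, "dx": -0.03, "dy": 0.0066, "dz": 0.105, "roll": -12.9}, {"fingers": 1, "dx": -0.03, "dy": 0.0066, "dz": 0.105, "roll": -12.9}, {"fingers": 1, "dx": -0.03, "dy": 0.0066, "dz": 0.105, "roll": -12.9}]}}

```text
time: 40.98
tool_pos: [0.4773, -0.1388, 0.1093]
tcp_rot: [2.242, 2.198, 0.002]
wrist_force: [-0.0, 0.1, -1.6]
width: 0.649
grip_force: 34.5
```

```bash
python3 -c "
from h import *
st()"
```

```text
t 40.98 tcp [ 477.3 -138.8  109.3] yaw 88.85 tilt 0.12 w 0.649 F [-0.   0.1 -1.6] g 34.5 q6 -0.31
```

>>> {"name": "step_arm", "arguments": {"commands": [{"fingers": 1, "dx": -0.001, "dy": -0.0015, "dz": 0.02, "roll": -0.3}, {"fingers": 1, "dx": -0.001, "dy": -0.0015, "dz": 0.036, "roll": -0.3}, {"fingers": 1, "dx": -0.001, "dy": -0.0015, "dz": 0.044, "roll": -0.3}, {"fingers": 1, "dx": -0.001, "dy": -0.0015, "dz": 0.047, "roll": -0.3}, {"fingers": 1, "dx": -0.001, "dy": -0.0015, "dz": 0.047, "roll": -0.3}, {"fingers": 1, "dx": -0.001, "dy": -0.0015, "dz": 0.047, "roll": -0.3}]}}

```text
time: 41.72
tool_pos: [0.4751, -0.1398, 0.0616]
tcp_rot: [2.238, 2.204, 0.0]
wrist_force: [-1.2, 0.1, 2.0]
width: 0.66
grip_force: 35.1
```

>>> {"name": "step_arm", "arguments": {"commands": [{"fingers": -0.6, "dx": 0, "dy": 0, "dz": 0, "roll": 0}, {"fingers": -0.6, "dx": 0, "dy": 0, "dz": 0, "roll": 0}, {"fingers": -0.6, "dx": 0, "dy": 0, "dz": -0.03, "roll": 0}, {"fingers": -0.6, "dx": 0, "dy": 0, "dz": -0.08, "roll": 0}, {"fingers": -0.6, "dx": 0.05, "dy": 0.001, "dz": -0.12, "roll": 0}, {"fingers": -0.6, "dx": 0.088, "dy": 0.001, "dz": -0.12, "roll": 0}, {"fingers": -0.6, "dx": 0.088, "dy": 0.001, "dz": -0.12, "roll": 0}, {"fingers": -0.6, "dx": 0.088, "dy": 0.001, "dz": -0.12, "roll": 0}]}}

```text
time: 42.72
tool_pos: [0.4769, -0.0519, 0.1807]
tcp_rot: [2.237, 2.206, -0.001]
wrist_force: [0.5, -0.1, -1.3]
width: 0.801
grip_force: 0.0
```

```bash
python3 tubs.py w5.png; python3 ch.py
```

```text
t 42.73 tcp [476.9 -51.9 180.7] yaw 89.2 tilt 0.03 w 0.801 F [ 0.5 -0.1 -1.3] g 0.0 q6 -0.15
top
  lid [302. 191.] 70 [ 475.6 -162. ] [17.6 53.4] 88.7 98.4
  lid [324. 190.] 411 [ 474.1 -234.5] [115.4  53.7] 88.7 98.8
  lid [350. 191.] 216 [ 472.  -325.6] [56.5 53.5] 87.5 98.6
   steel [212. 149.] 32 [623.6 145.5] [34.8 12.2] 89.3 113.2
   steel [216. 163.] 44 [576.3 132.5] [55.3 12.7] 87.3 112.4
   steel [193. 180.] 402 [519.4 208.1] [334.8  19. ] 88.7 110.1
wrist
  lid [257. 290.] 3655 [ 473.5 -144.6] [63.2 56.1] 89.1 100.3
  lid [257. 330.] 972 [ 473.  -185.4] [20.1 55.8] 89.5 100.3
   steel [318.  32.] 1842 [514.9  57.1] [37.1 18. ] 88.6 110.4
t 42.83 tcp [476.8 -52.4 180.4] yaw 89.1 tilt 0.05 w 0.799 F [-0.6 -0.1  0.1] g 0.0 q6 -0.15
top
  strip [331. 178.] 149 [ 530.  -276.4] [202.2  14.3] 88.9 21.8
  strip [285. 204.] 46 [ 442.4 -106.8] [42.6 22.5] 86.6 20.4
  strip [327. 204.] 190 [ 440.3 -260.5] [200.3  15.1] 89.2 21.3
  strip [329. 210.] 163 [ 419.3 -268.5] [218.3  16.1] 89.9 21.4
  jaw75 [361. 192.] 150 [ 472.2 -369.4] [20.9 96.4] 87.5 73.6
  lid [290. 190.] 57 [ 475.4 -12
[... 186 characters left out ...]
4.7] [ 8.9 13. ] 3.2 22.5
  strip [318. 142.] 134 [534.3 -26.6] [ 9.7 12.8] 2.4 22.2
  strip [222. 178.] 62 [438.6 -62.8] [9.1 5.9] 87.0 22.4
  strip [297. 179.] 57 [516.8 -64.2] [8.8 7.8] 88.6 22.5
  strip [209. 272.] 958 [ 417.2 -180.8] [160.4   8.4] 89.2 22.3
  strip [310. 272.] 984 [ 532.9 -185. ] [164.1   8.4] 89.2 22.2
  strip [226. 237.] 394 [ 439.2 -151.6] [98.6 11. ] 87.0 22.3
  strip [292. 264.] 816 [ 511.1 -183.2] [159.4  10.1] 89.2 22.4
  strip [226. 314.] 48 [ 434.5 -232.4] [57.1  2.4] 89.6 22.2
  jaw75 [260. 189.] 3179 [477.1 -56.5] [ 50.3 126.1] 89.0 73.6
  jaw75 [258. 248.] 412 [ 473.7 -115.8] [ 4.  54.3] 88.5 73.3
  lid [258. 298.] 4747 [ 473.3 -154.2] [81.9 56.1] 89.1 100.3
```

View pics/w5.png

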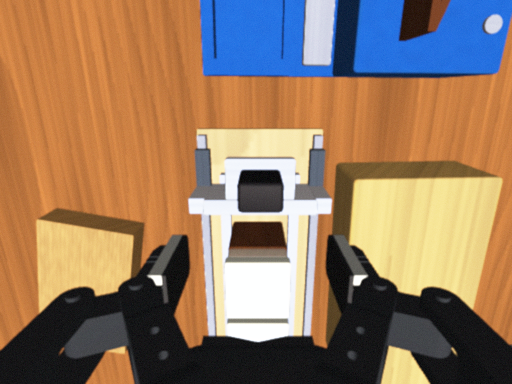

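>>> {"name": "step_arm", "arguments": {"commands": [{"fingers": -0.6, "dx": 0.001, "dy": 0, "dz": 0.04, "roll": 0}, {"fingers": -0.6, "dx": 0.001, "dy": 0, "dz": 0.075, "roll": 0}, {"fingers": -0.6, "dx": 0.001, "dy": 0, "dz": 0.091, "roll": 0}, {"fingers": -0.6, "dx": 0.001, "dy": 0, "dz": 0.091, "roll": 0}, {"fingers": 1, "dx": 0.001, "dy": 0, "dz": 0.091, "roll": 0}, {"fingers": 1, "dx": 0.001, "dy": 0, "dz": 0.091, "roll": 0}, {"fingers": 1, "dx": 0.001, "dy": 0, "dz": 0.091, "roll": 0}, {"fingers": 1, "dx": 0.001, "dy": 0, "dz": 0.091, "roll": 0}], "squeeze": 60}}

```text
time: 43.92
tool_pos: [0.4788, -0.051, 0.0919]
tcp_rot: [2.236, 2.203, 0.003]
wrist_force: [0.9, -0.6, 6.4]
width: 0.385
grip_force: 62.9
```

>>> {"name": "step_arm", "arguments": {"commands": [{"fingers": 1, "dx": 0, "dy": 0, "dz": 0, "roll": 0}, {"fingers": 1, "dx": -0.006, "dy": 0, "dz": 0, "roll": 0}, {"fingers": 1, "dx": -0.012, "dy": 0, "dz": 0, "roll": 0}, {"fingers": 1, "dx": -0.018, "dy": 0, "dz": 0, "roll": 0}, {"fingers": 1, "dx": -0.024, "dy": 0, "dz": 0, "roll": 0}, {"fingers": 1, "dx": -0.03, "dy": 0, "dz": 0, "roll": 0}, {"fingers": 1, "dx": -0.034, "dy": 0, "dz": 0, "roll": 0}, {"fingers": 1, "dx": -0.034, "dy": 0, "dz": 0, "roll": 0}]}}

```text
time: 44.92
tool_pos: [0.4783, -0.0847, 0.0919]
tcp_rot: [2.236, 2.203, 0.004]
wrist_force: [0.4, 1.2, 5.3]
width: 0.387
grip_force: 63.1
```

>>> {"name": "step_arm", "arguments": {"commands": [{"fingers": 1, "dx": -0.003, "dy": 0, "dz": 0, "roll": 0}, {"fingers": 1, "dx": -0.006, "dy": 0, "dz": 0, "roll": 0}, {"fingers": 1, "dx": -0.009, "dy": 0, "dz": 0, "roll": 0}, {"fingers": 1, "dx": -0.012, "dy": 0, "dz": 0, "roll": 0}, {"fingers": 1, "dx": -0.012, "dy": 0, "dz": 0, "roll": 0}]}}

```text
time: 45.55
tool_pos: [0.4782, -0.0958, 0.0919]
tcp_rot: [2.237, 2.203, 0.006]
wrist_force: [0.6, 5.4, 7.5]
width: 0.386
grip_force: 63.1
```

>>> {"name": "step_arm", "arguments": {"commands": [{"fingers": 1, "dx": -0.002, "dy": 0, "dz": 0, "roll": 0}, {"fingers": 1, "dx": -0.004, "dy": 0, "dz": 0, "roll": 0}, {"fingers": 1, "dx": -0.005, "dy": 0, "dz": 0, "roll": 0}, {"fingers": 1, "dx": -0.005, "dy": 0, "dz": 0, "roll": 0}]}}

```text
time: 46.05
tool_pos: [0.4781, -0.1001, 0.0919]
tcp_rot: [2.238, 2.204, 0.007]
wrist_force: [1.5, 7.4, 7.2]
width: 0.382
grip_force: 63.2
```

>>> {"name": "step_arm", "arguments": {"commands": [{"fingers": 1, "dx": -0.001, "dy": 0, "dz": 0, "roll": 0}, {"fingers": 1, "dx": -0.002, "dy": 0, "dz": 0, "roll": 0}, {"fingers": 1, "dx": -0.002, "dy": 0, "dz": 0, "roll": 0}]}}

```text
time: 46.42
tool_pos: [0.4781, -0.1021, 0.0919]
tcp_rot: [2.238, 2.204, 0.007]
wrist_force: [1.0, 7.0, 7.3]
width: 0.385
grip_force: 63.2
```

>>> {"name": "step_arm", "arguments": {"commands": [{"fingers": 1, "dx": -0.001, "dy": 0, "dz": 0, "roll": 0}, {"fingers": 1, "dx": -0.001, "dy": 0, "dz": 0, "roll": 0}]}}

```text
time: 46.68
tool_pos: [0.478, -0.1031, 0.0919]
tcp_rot: [2.238, 2.204, 0.007]
wrist_force: [0.9, 8.6, 7.8]
width: 0.386
grip_force: 63.2
```

>>> {"name": "step_arm", "arguments": {"commands": [{"fingers": 1, "dx": -0.001, "dy": 0, "dz": 0, "roll": 0}, {"fingers": 1, "dx": -0.001, "dy": 0, "dz": 0, "roll": 0}]}}

```text
time: 46.92
tool_pos: [0.478, -0.1041, 0.0919]
tcp_rot: [2.238, 2.204, 0.007]
wrist_force: [1.2, 7.8, 7.9]
width: 0.382
grip_force: 63.2
```

>>> {"name": "step_arm", "arguments": {"commands": [{"fingers": 1, "dx": -0.001, "dy": 0, "dz": 0, "roll": 0}, {"fingers": 1, "dx": -0.001, "dy": 0, "dz": 0, "roll": 0}]}}

```text
time: 47.18
tool_pos: [0.478, -0.1047, 0.0919]
tcp_rot: [2.239, 2.204, 0.008]
wrist_force: [1.2, 9.4, 8.3]
width: 0.384
grip_force: 63.3
```

>>> {"name": "step_arm", "arguments": {"commands": [{"fingers": 1, "dx": -0.0005, "dy": 0, "dz": 0, "roll": 0}, {"fingers": 1, "dx": -0.0005, "dy": 0, "dz": 0, "roll": 0}]}}

```text
time: 47.42
tool_pos: [0.478, -0.1047, 0.0919]
tcp_rot: [-2.239, -2.204, -0.009]
wrist_force: [1.7, 11.0, 7.7]
width: 0.386
grip_force: 63.3
```

```bash
python3 tubs.py
```

```text
t 47.42 tcp [ 478.  -104.7   91.9] yaw 89.1 tilt 0.31 w 0.386 F [ 1.7 11.   7.7] g 63.3 q6 -0.26
top
  lid [337. 191.] 574 [ 473.  -282.2] [155.8  53.7] 88.8 99.3
  lid [302. 193.] 106 [ 470. -159.] [44.7 42.5] 86.4 99.1
   steel [212. 149.] 30 [624.  145.5] [34.8 11.3] 86.7 111.8
   steel [214. 163.] 62 [576.4 139.4] [68.7 12.8] 87.8 111.4
   steel [191. 180.] 409 [519.4 208.1] [334.9  19.1] 88.7 110.3
wrist
  lid [257. 319.] 3193 [ 475.5 -147.8] [26.3 49. ] 89.8 100.4
```

>>> {"name": "step_arm", "arguments": {"commands": [{"fingers": 1, "dx": -0.001, "dy": 0, "dz": 0, "roll": 0}, {"fingers": 1, "dx": -0.002, "dy": 0, "dz": 0, "roll": 0}, {"fingers": 1, "dx": -0.002, "dy": 0, "dz": 0, "roll": 0}]}}

```text
time: 47.9
tool_pos: [0.478, -0.1048, 0.0919]
tcp_rot: [-2.237, -2.201, -0.012]
wrist_force: [1.5, 19.6, 9.5]
width: 0.386
grip_force: 63.5
```

>>> {"name": "step_arm", "arguments": {"commands": [{"fingers": 1, "dx": -0.0005, "dy": 0, "dz": 0, "roll": 0}, {"fingers": 1, "dx": -0.001, "dy": 0, "dz": 0, "roll": 0}, {"fingers": 1, "dx": -0.001, "dy": 0, "dz": 0, "roll": 0}]}}

```text
time: 48.28
tool_pos: [0.478, -0.1048, 0.0919]
tcp_rot: [-2.237, -2.2, -0.014]
wrist_force: [1.5, 22.3, 10.7]
width: 0.385
grip_force: 63.6
```

>>> {"name": "step_arm", "arguments": {"commands": [{"fingers": -0.4, "dx": 0, "dy": 0, "dz": 0, "roll": 0}, {"fingers": -0.4, "dx": 0, "dy": 0, "dz": 0, "roll": 0}, {"fingers": -0.5, "dx": 0, "dy": 0, "dz": 0, "roll": 0}, {"fingers": -0.5, "dx": 0, "dy": 0, "dz": -0.03, "roll": 0}, {"fingers": -0.5, "dx": 0, "dy": 0, "dz": -0.08, "roll": 0}, {"fingers": -0.5, "dx": 0.04, "dy": 0, "dz": -0.12, "roll": 0}, {"fingers": -0.5, "dx": 0.08, "dy": 0.03, "dz": -0.13, "roll": 0}, {"fingers": -0.5, "dx": 0.12, "dy": 0.06, "dz": -0.13, "roll": 0}]}}

```text
time: 49.28
tool_pos: [0.5397, 0.0093, 0.2222]
tcp_rot: [2.237, 2.201, 0.004]
wrist_force: [0.9, -0.3, 0.4]
width: 0.75
grip_force: 0.0
```

```bash
python3 look.py t4.png
```

```text
t 49.27 tcp [539.7   9.3 222.2] yaw 89.07 tilt 0.24 w 0.75 F [ 0.9 -0.3  0.4] g 0.0 q6 -0.01
deck
   [181. 158.] 1764 [605.8 232.7] [288.9 107.8] 88.6 79.4
   [240. 165.] 96 [583.3  47.9] [24.7 73.6] 84.1 79.2
lids
   [212.  89.] 210 [849.6 144.3] [56.9 59.3] 26.5 99.4
   [296.  92.] 32 [ 835.8 -153.9] [58.4 18.2] 79.1 93.5
   [327. 191.] 1027 [ 473.5 -247.7] [223.5  54.4] 88.8 99.6
dark
   [113.  84.] 35 [871.7 494.2] [65.5  4.4] 0.9 106.6
   [109. 107.] 34 [784.2 507.7] [33.9 72. ] 47.1 111.5
   [208. 156.] 206 [599.5 150.4] [120.2  37.3] 89.2 118.3
riser
   [116.  97.] 21 [837.7 493.2] [ 4.5 68.1] 89.4 69.4
   [214.  98.] 61 [831.7 140.2] [37.9 68.4] 11.7 71.4
   [308. 151.] 1879 [ 624.7 -189.1] [204.7 131.3] 90.0 69.6
   [270. 160.] 27 [593.1 -54. ] [ 3.9 65. ] 88.5 69.0
   [318. 200.] 15 [ 445.8 -218.9] [47.9  1.4] 88.0 68.1
grey75
   [357.  92.] 1280 [ 838.6 -376.7] [194.  146.5] 0.0 79.0
   [297.  96.] 26 [ 829.8 -166. ] [17.6 52.9] 10.5 75.0
   [207. 148.] 24 [638.7 167.3] [11.  60.8] 21.2 78.7
   [289. 193.] 217 [ 473.8 -115.1] [121.2  58.8] 8.7 73.8
   [361. 192.] 133 [ 472
[... 744 characters left out ...]

   [502. 302.] 137 [ 826.5 -155. ] [44.6  8.7] 82.3 65.4
   [224. 316.] 71 [ 500.1 -161.5] [ 7.1 50.9] 8.3 70.2
grey75
   [369.  34.] 399 [631.7 140.4] [37.4 27.2] 88.8 80.9
   [250.  53.] 193 [536.7 121.7] [ 6.7 25.2] 89.1 67.0
   [224. 281.] 1338 [ 505.6 -110.8] [61.8 60.2] 7.5 73.5
   [506. 312.] 363 [ 827.4 -160.1] [10.8 50.2] 2.9 72.5
black
   [304.  95.] 149 [579.4  85.6] [57.5  0.6] 89.1 111.5
   [197. 298.] 651 [ 479.4 -103.9] [23.3 27.9] 87.5 115.0
grey105
   [224.  75.] 3493 [516.2  96.2] [114.5  18.1] 88.8 110.4
   [299.  33.] 1016 [575.1 129.6] [45.1 10.7] 88.6 112.2
   [365.  21.] 676 [624.  138.5] [25.5 12.3] 88.5 112.7
   [198. 299.] 593 [ 479.  -104.7] [24.3 28.6] 89.0 114.8
```

View pics/t4.png

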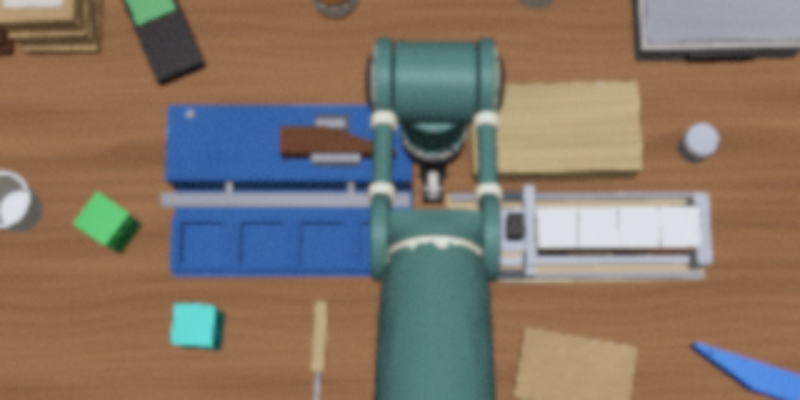

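>>> {"name": "step_arm", "arguments": {"commands": [{"fingers": -0.5, "dx": 0.05, "dy": 0.02, "dz": 0, "roll": 0.5}, {"fingers": -0.5, "dx": 0.1, "dy": 0.04, "dz": 0.02, "roll": 0.5}, {"fingers": -0.5, "dx": 0.15, "dy": 0.055, "dz": 0.05, "roll": 0.5}, {"fingers": -0.5, "dx": 0.181, "dy": 0.059, "dz": 0.07, "roll": 0.5}, {"fingers": -0.5, "dx": 0.181, "dy": 0.059, "dz": 0.07, "roll": 0.5}, {"fingers": -0.5, "dx": 0.181, "dy": 0.059, "dz": 0.07, "roll": 0.5}]}}

```text
time: 50.12
tool_pos: [0.5995, 0.1877, 0.1499]
tcp_rot: [2.248, 2.194, -0.002]
wrist_force: [0.2, -0.1, 0.2]
width: 0.747
grip_force: 0.0
```

```bash
python3 - <<'E'
from h import *
st(); im,d,P=grab("wrist"); q=P.reshape(-1,3)*1000
c=cv2.cvtColor(im,cv2.COLOR_BGR2HSV).reshape(-1,3)
q=q[(abs(q[:,2]-120)<4)&(q[:,0]>560)&(q[:,0]<640)&(q[:,1]>60)&(q[:,1]<260)&(c[:,1]>80)]
print(len(q),np.percentile(q[:,1],[.5,99.5]))
for a in(150,170,190,200,210):
    r=q[abs(q[:,1]-a)<4]
    if len(r)>5: print(a,np.percentile(r[:,0],[1,99]))
E
```

```text
t 50.12 tcp [599.5 187.7 149.9] yaw 88.63 tilt 0.06 w 0.747 F [ 0.2 -0.1  0.2] g 0.0 q6 0.29
8817 [ 97.60141229 215.53189225]
150 [581.33455182 617.31699501]
170 [581.77793299 617.79274876]
190 [581.74427286 618.17662659]
200 [582.08538069 619.21785801]
210 [582.06628527 618.57501158]
```

>>> {"name": "step_arm", "arguments": {"commands": [{"fingers": -0.5, "dx": 0.003, "dy": 0.001, "dz": 0.025, "roll": 0}, {"fingers": -0.5, "dx": 0.003, "dy": 0.001, "dz": 0.045, "roll": 0}, {"fingers": -0.5, "dx": 0.003, "dy": 0.001, "dz": 0.056, "roll": 0}, {"fingers": -0.5, "dx": 0.003, "dy": 0.001, "dz": 0.057, "roll": 0}, {"fingers": 1, "dx": 0.003, "dy": 0.001, "dz": 0.057, "roll": 0}, {"fingers": 1, "dx": 0.003, "dy": 0.001, "dz": 0.057, "roll": 0}, {"fingers": 1, "dx": 0.003, "dy": 0.001, "dz": 0.057, "roll": 0}, {"fingers": 1, "dx": 0.003, "dy": 0.001, "dz": 0.057, "roll": 0}], "squeeze": 80}}

```text
time: 51.18
tool_pos: [0.602, 0.1922, 0.0943]
tcp_rot: [2.246, 2.194, 0.004]
wrist_force: [2.1, -0.4, 3.3]
width: 0.429
grip_force: 80.7
```

>>> {"name": "step_arm", "arguments": {"commands": [{"fingers": 1, "dx": 0, "dy": 0, "dz": 0, "roll": 0}, {"fingers": 1, "dx": 0.006, "dy": 0, "dz": 0, "roll": 0}, {"fingers": 1, "dx": 0.014, "dy": 0, "dz": 0, "roll": 0}, {"fingers": 1, "dx": 0.024, "dy": 0, "dz": 0, "roll": 0}, {"fingers": 1, "dx": 0.036, "dy": 0, "dz": 0, "roll": 0}, {"fingers": 1, "dx": 0.048, "dy": 0, "dz": 0, "roll": 0}, {"fingers": 1, "dx": 0.06, "dy": 0, "dz": 0, "roll": 0}, {"fingers": 1, "dx": 0.07, "dy": 0, "dz": 0, "roll": 0}]}}

```text
time: 52.18
tool_pos: [0.603, 0.2594, 0.0935]
tcp_rot: [2.243, 2.194, -0.005]
wrist_force: [2.2, -9.2, 5.7]
width: 0.428
grip_force: 81.2
```

>>> {"name": "step_arm", "arguments": {"commands": [{"fingers": 1, "dx": 0.01, "dy": 0, "dz": -0.001, "roll": 0}, {"fingers": 1, "dx": 0.02, "dy": 0, "dz": -0.001, "roll": 0}, {"fingers": 1, "dx": 0.032, "dy": 0, "dz": -0.002, "roll": 0}, {"fingers": 1, "dx": 0.044, "dy": 0, "dz": -0.002, "roll": 0}, {"fingers": 1, "dx": 0.056, "dy": 0, "dz": -0.002, "roll": 0}, {"fingers": 1, "dx": 0.068, "dy": 0, "dz": -0.002, "roll": 0}, {"fingers": 1, "dx": 0.08, "dy": 0, "dz": -0.002, "roll": 0}, {"fingers": 1, "dx": 0.08, "dy": 0, "dz": -0.002, "roll": 0}]}}

```text
time: 53.18
tool_pos: [0.6038, 0.3432, 0.0948]
tcp_rot: [-2.246, -2.196, 0.0]
wrist_force: [0.7, -0.5, -1.1]
width: 0.431
grip_force: 80.6
```

```bash
python3 wd.py
```

```text
t 53.17 tcp [603.8 343.2  94.8] yaw 88.72 tilt 0.03 w 0.431 F [ 0.7 -0.5 -1.1] g 80.6 q6 0.5
top 121 tip [583.6 218.3 117.7] zmed 119.2833852671 ymax 291.81612213458897
   [212. 156.] 41 [599.  145.9] [34.9 11.9] 88.7 111.2
   [214. 163.] 55 [575.4 139.1] [61.7 10.3] 87.5 111.2
bar [213. 187.] 263 [492.6 145. ] [207.6  15.7] 88.7 109.0
scene 338 tip [588.4 208.6 108.6] zmed 119.73490496679216 ymax 367.1297293178044
   [300. 182.] 50 [576.8 139.8] [66.5 13.9] 87.0 111.1
   [307. 184.] 38 [603.  144.8] [39.4 16.4] 85.0 112.0
bar [293. 161.] 327 [495.5 210.7] [341.2  22.8] 88.5 109.5
```

>>> {"name": "step_arm", "arguments": {"commands": [{"fingers": 1, "dx": 0, "dy": 0, "dz": -0.05, "roll": 0}, {"fingers": 1, "dx": -0.02, "dy": 0, "dz": -0.1, "roll": 0}, {"fingers": 1, "dx": -0.07, "dy": 0.004, "dz": -0.12, "roll": 0}, {"fingers": 1, "dx": -0.13, "dy": 0.008, "dz": -0.12, "roll": 0}, {"fingers": 1, "dx": -0.19, "dy": 0.012, "dz": -0.12, "roll": 0}, {"fingers": 1, "dx": -0.25, "dy": 0.016, "dz": -0.12, "roll": 0}, {"fingers": 1, "dx": -0.31, "dy": 0.02, "dz": -0.12, "roll": 0}, {"fingers": 1, "dx": -0.36, "dy": 0.024, "dz": -0.12, "roll": 0}]}}

```text
time: 54.28
tool_pos: [0.6192, -0.0214, 0.2152]
tcp_rot: [2.249, 2.193, -0.0]
wrist_force: [0.5, 0.1, -0.8]
width: 0.431
grip_force: 80.5
```

>>> {"name": "step_arm", "arguments": {"commands": [{"fingers": 1, "dx": -0.05, "dy": 0.003, "dz": 0, "roll": 0}, {"fingers": 1, "dx": -0.09, "dy": 0.004, "dz": 0, "roll": 0}, {"fingers": 1, "dx": -0.104, "dy": 0.004, "dz": 0.03, "roll": 0}, {"fingers": 1, "dx": -0.104, "dy": 0.004, "dz": 0.06, "roll": 0}, {"fingers": 1, "dx": -0.104, "dy": 0.004, "dz": 0.09, "roll": 0}, {"fingers": 1, "dx": -0.104, "dy": 0.004, "dz": 0.1, "roll": 0}, {"fingers": 1, "dx": -0.104, "dy": 0.004, "dz": 0.1, "roll": 0}]}}

```text
time: 55.15
tool_pos: [0.6207, -0.1227, 0.1145]
tcp_rot: [-2.247, -2.194, 0.001]
wrist_force: [0.7, -0.0, -0.9]
width: 0.429
grip_force: 80.5
```

```bash
python3 look.py | sed -n '1,60p' | grep -v "8[0-9][0-9]\.[0-9] "
```

```text
t 55.15 tcp [ 620.7 -122.7  114.5] yaw 88.63 tilt 0.08 w 0.429 F [ 0.7 -0.  -0.9] g 80.5 q6 -0.21
deck
   [193. 158.] 2435 [605.3 206.3] [341.1 107.9] 88.7 79.5
lids
   [335. 191.] 786 [ 472.8 -273.8] [173.   54.5] 88.7 99.4
   [190. 187.] 16 [496.7 221.9] [28.6  9.4] 77.9 106.3
   [218. 186.] 20 [494.4 123.3] [34.3 11. ] 87.4 106.3
dark
   [109. 108.] 36 [781.8 510.3] [33.6 69. ] 39.0 110.1
riser
   [111. 115.] 22 [770.7 511.1] [11.  42.5] 15.5 70.2
   [310. 138.] 62 [ 669.8 -199.3] [23.  39.8] 80.0 69.1
   [328. 151.] 490 [ 623.5 -260.3] [ 64.8 133.3] 85.9 69.5
   [271. 144.] 91 [640.  -53.1] [ 23.8 103.8] 76.8 67.8
grey75
   [212. 151.] 83 [622.7 148.1] [47.3 43.7] 1.4 79.1
   [361. 192.] 138 [ 473.5 -357.7] [47.2 97.5] 85.1 74.8
black
grey105
   [212. 156.] 36 [599.1 145.8] [34.8 12. ] 88.1 110.7
   [214. 163.] 50 [575.2 139. ] [61.4 10.7] 89.3 110.5
   [193. 187.] 451 [493.8 210.3] [338.2  16. ] 88.8 109.6
WRIST
deck
lids
   [ 29. 300.] 5916 [ 478.2 -178.9] [94.6 43.6] 74.6 100.4
dark
   [257. 198.] 866 [620.1 -99.4] [ 1.3 37.1] 89.1 113.9
riser
   [266. 162.] 25448 [ 623.7 -115.9] [130.5 129. ] 0.1 70.3
   [ 63. 157.] 37 [494.3 -85.7] [ 0.8 23.1] 88.4 65.6
   [ 85. 175.] 40 [506.5 -98.7] [ 1.4 22.2] 0.6 64.3
   [ 80. 259.] 1019 [ 488.1 -151.4] [36.3 73.1] 41.3 71.2
   [213. 322.] 209 [ 584.1 -211.1] [29.   6.5] 88.7 70.3
   [302. 322.] 187 [ 651.9 -212. ] [29.7  6. ] 88.3 70.4
   [107. 340.] 37 [ 499.3 -230.8] [5.9 2. ] 89.0 67.0
grey75
   [ 68. 199.] 5127 [ 497.7 -112.5] [54.2 83.7] 89.2 73.6
   [ 60. 254.] 550 [ 488.7 -150.1] [35.2 70.2] 42.2 79.2
black
   [ 11. 212.] 1009 [ 490.1 -105.1] [ 9.6 24. ] 3.4 112.5
   [257. 199.] 980 [620.1 -99.4] [ 1.3 36.6] 89.1 116.1
grey105
   [ 10. 214.] 712 [ 490.2 -105.1] [ 9.1 23.7] 2.1 113.6
```

>>> {"name": "step_arm", "arguments": {"commands": [{"fingers": 1, "dx": 0, "dy": 0, "dz": 0.012, "roll": 0}, {"fingers": 1, "dx": 0, "dy": 0, "dz": 0.022, "roll": 0}, {"fingers": 1, "dx": 0, "dy": 0, "dz": 0.027, "roll": 0}, {"fingers": 1, "dx": 0, "dy": 0, "dz": 0.029, "roll": 0}, {"fingers": 1, "dx": 0, "dy": 0, "dz": 0.029, "roll": 0}]}}

```text
time: 55.88
tool_pos: [0.6213, -0.1226, 0.0858]
tcp_rot: [-2.247, -2.195, 0.0]
wrist_force: [0.4, 0.1, -0.7]
width: 0.429
grip_force: 80.5
```

>>> {"name": "step_arm", "arguments": {"commands": [{"fingers": 1, "dx": 0, "dy": 0, "dz": 0.001, "roll": 0}, {"fingers": 1, "dx": 0, "dy": 0, "dz": 0.002, "roll": 0}, {"fingers": 1, "dx": 0, "dy": 0, "dz": 0.002, "roll": 0}]}}

```text
time: 56.25
tool_pos: [0.6214, -0.1226, 0.0841]
tcp_rot: [2.247, 2.195, 0.0]
wrist_force: [0.3, -0.1, -0.4]
width: 0.433
grip_force: 80.5
```

>>> {"name": "step_arm", "arguments": {"commands": [{"fingers": 1, "dx": 0, "dy": 0, "dz": 0.0015, "roll": 0}, {"fingers": 1, "dx": 0, "dy": 0, "dz": 0.0015, "roll": 0}]}}

```text
time: 56.5
tool_pos: [0.6216, -0.1226, 0.0835]
tcp_rot: [2.247, 2.195, 0.001]
wrist_force: [-2.6, 1.1, 5.3]
width: 0.435
grip_force: 80.9
```

Contact made. Release, rise and retreat.

>>> {"name": "step_arm", "arguments": {"commands": [{"fingers": -0.5, "dx": 0, "dy": 0, "dz": 0, "roll": 0}, {"fingers": -0.5, "dx": 0, "dy": 0, "dz": 0, "roll": 0}, {"fingers": -0.5, "dx": 0, "dy": 0, "dz": 0, "roll": 0}, {"fingers": -0.5, "dx": 0, "dy": 0, "dz": -0.03, "roll": 0}, {"fingers": -0.5, "dx": 0, "dy": 0, "dz": -0.08, "roll": 0}, {"fingers": -0.5, "dx": 0, "dy": 0, "dz": -0.14, "roll": 0}, {"fingers": -0.5, "dx": 0, "dy": -0.06, "dz": -0.2, "roll": 0}, {"fingers": -0.5, "dx": 0, "dy": -0.12, "dz": -0.2, "roll": 0}]}}

```text
time: 57.5
tool_pos: [0.5177, -0.1208, 0.2838]
tcp_rot: [2.242, 2.191, 0.006]
wrist_force: [-0.1, -0.5, 0.7]
width: 0.751
grip_force: 0.0
```

>>> {"name": "step_arm", "arguments": {"commands": [{"fingers": -0.5, "dx": 0.04, "dy": -0.05, "dz": 0, "roll": 0}, {"fingers": -0.5, "dx": 0.06, "dy": -0.09, "dz": 0, "roll": 0}, {"fingers": -0.5, "dx": 0.06, "dy": -0.09, "dz": 0, "roll": 0}, {"fingers": -0.5, "dx": 0.06, "dy": -0.09, "dz": 0, "roll": 0}]}}

```text
time: 58.0
tool_pos: [0.428, -0.0582, 0.2798]
tcp_rot: [2.246, 2.194, 0.001]
wrist_force: [0.2, 0.5, 0.7]
width: 0.751
grip_force: 0.0
```

```bash
python3 look.py | sed '/WRIST/q'; python3 - <<'E'
from h import *
im,d,P=grab("scene"); cv2.imwrite("pics/s9.png",cv2.resize(im[100:330,130:400],None,fx=2.6,fy=2.6))
E
```

```text
t 58.0 tcp [428.  -58.2 279.8] yaw 88.66 tilt 0.1 w 0.751 F [0.2 0.5 0.7] g 0.0 q6 -0.17
deck
   [193. 158.] 2442 [605.4 206.5] [341.7 108.3] 88.5 79.4
lids
   [212.  89.] 208 [850.3 144.6] [57.3 58.4] 52.5 99.4
   [295.  91.] 42 [ 838.5 -155.4] [61.3 29.1] 82.2 95.8
   [335. 191.] 789 [ 473.2 -271.8] [177.7  54.7] 88.8 99.8
   [296. 195.] 26 [ 460.4 -141.2] [10.8 23. ] 86.3 99.9
dark
   [113.  84.] 30 [872.4 494.1] [ 4.8 60.7] 88.3 108.6
   [108. 108.] 38 [781.1 511.5] [33.3 71.5] 38.7 111.4
   [301. 150.] 306 [ 617.1 -176.7] [154.3  35.5] 86.8 109.6
riser
   [116.  94.] 16 [849.2 494. ] [ 3.5 52. ] 90.0 72.3
   [214.  98.] 62 [832.4 139.8] [37.1 68.7] 13.4 69.9
   [108. 115.] 24 [770.1 520.4] [ 6.6 51.5] 2.2 70.9
   [309. 146.] 1214 [ 626.5 -172.4] [238.6 129.7] 88.4 69.6
grey75
   [357.  92.] 1232 [ 838.2 -377.4] [145.  195.4] 90.0 78.9
   [296.  95.] 33 [ 833.4 -159.7] [18.4 61.4] 0.7 72.1
   [212. 151.] 88 [626.1 148.1] [39.7 43.4] 2.0 78.7
   [361. 192.] 138 [ 472.  -356.6] [47.8 95.8] 86.7 75.4
   [292. 201.] 70 [ 445. -130.] [57.8 24.2] 10.2 72.9
black
grey105
   [212. 157.] 42 [598.  145.6] [34.7 13.6] 87.5 111.3
   [214. 163.] 52 [575.1 139.3] [62.2 11. ] 89.4 109.4
   [194. 187.] 455 [493.9 210.1] [337.9  16. ] 88.7 109.5
WRIST
```

View pics/s9.png

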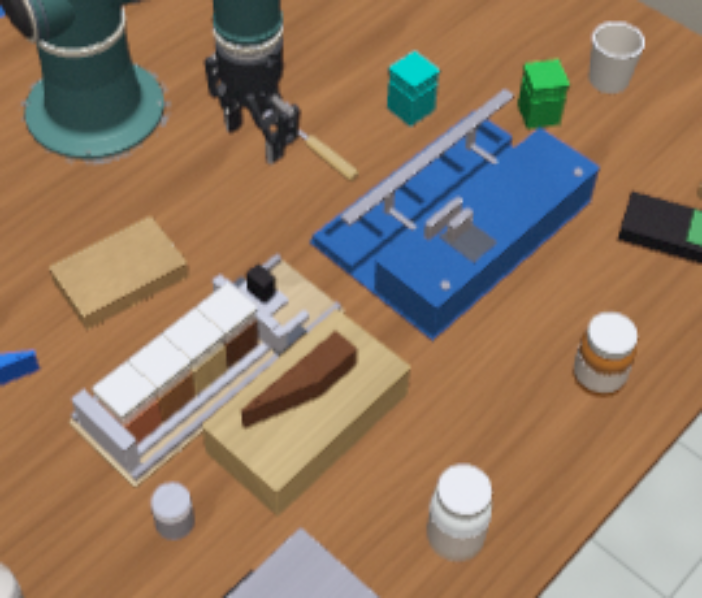

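The picture shows the bar shut over the empty rack, four upright tubs clamped in the packer (lids from about (125,390) to (235,305)), and the wedge flat on the riser at (300,378).

```bash
python3 -c "
from workcell import finish_job
print(finish_job())"
```

```text
the job is handed in; nothing more can be done
None
```

The job is handed in: all four tubs stand upright in the packer with the jaw shut on them (about 22 N at the handle), the bar is shut over the empty rack, the wedge lies flat on the riser, and no other goods on the counter were touched.

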